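# Set a vegetable slicer to 4 mm and open its hand guard

### The job

Get the mandoline slicer ready for the root vegetables: while its hand guard is still locked over the blade, roll the orange thickness wheel under the guard's edge with a fingertip, without pressing hard, until the red pointer stands at the 4 mm mark. Then push the orange lock slide on the guard fully to its free position, move the guard by its handle all the way up to the top stop, and let go. Leave everything else on the counter where it is.

Things in the scene. Friction and masses are not known exactly. Their poses are not given: they have to be found in the camera images.
- slicer: White mandoline slicer, fixed by suction feet, 130 mm wide, 380 mm long. Origin on the counter under the deck's middle (deck 105 mm above it); x across the deck towards the wheel's side, y along it towards the raised end, z up. Deck slope 18 degrees: up-slope direction S = (0, 0.951, 0.309), deck normal N = (0, -0.309, 0.951) in this frame
- wheel_top (a point): Fixed point: middle of the wheel's exposed rim, 5 mm proud of two dark cheeks at the slicer's +x side. Rim normal here leans 35 degrees from N to +x: (0.574, -0.253, 0.779) in the slicer's frame. The guard's edge, when down, overhangs this point by 6 mm, 54 to 58 mm above it along N, so come in along that normal: 22 mm are free on the guard's side of that line (turn a gripper's narrow side to it)
- wheel (a joint): Orange knurled thickness wheel, 50 mm diameter, 14 mm thick. Angle, rad, 0 to 2.4 (end stops); 0.4 rad per mm of slice: 4 mm is 1.6 rad. Grows when the exposed rim rolls up-slope along S, 40 rad per metre of rim. Friction 2 N at the rim, stays where left; a press of 6 to 12 N is enough, over 45 N is too hard
- pointer (a joint): Red pointer on the white thickness scale beside the deck's lower end, m: 0 at the lowest mark, 0.020 per rad of the wheel (8 mm per mm of slice); driven by the wheel, not by hand. Seven black marks for 0 to 6 mm counted up-slope, the even ones longer: 4 mm is the fifth, 32 mm from the first
- scale_mark (a point): The 4 mm mark on the scale: the fifth of seven, the third of the four long ones, counted from the deck's lower end
- lock_tab (a point): Centre of the orange lock tab on top of the guard, near its +x edge: 12 mm along x, 26 mm along S, 16 mm high over the guard's brim (this point is 10 mm above the brim). Moves with the lock and the guard
- lock (a joint): Lock slide, m: about 0 locked, 0.015 fully free (end stop). The tab slides towards the slicer's -x, towards the handle. Friction 3 N, stays where left; holds the guard until it has moved 10 mm
- guard_grip (a point): Where to hold the guard's handle: a dark upright bar standing along N on the grey guard, 70 mm along x, 20 mm thick along S, its top 14 mm above this point along N; the hub below begins 24 mm under it. The brim (168 mm along x, 110 mm along S, 4 mm thick) has its top 36 mm under it
- guard (a joint): Guard travel up-slope along S, m: 0 at the bottom over the blade, 0.120 at the top stop. Friction 3.5 N, stays where left
- bowl: Blue bowl, 136 mm across, 55 mm high, at the slicer's low end; origin under its centre. Leave it
- carrot: Orange carrot lying on the wheel's side of the slicer, near its raised end, 150 mm long, 33 mm thick; origin under its middle. Leave it
- knife: Kitchen knife, black handle, 220 mm long, 26 mm high, lying beyond the slicer; origin under its middle. Leave it
- board: White cutting board, 200 x 260 x 12 mm with a 95 mm handle; origin under the middle of the plate. Leave it
- beet: Red beet on the board, 70 mm long, 62 mm thick. Leave it
- parsnip: White parsnip on the board, 142 mm long, 38 mm thick. Leave it
- salt_jar: White salt jar with wooden cap, 68 mm across, 100 mm high. Leave it

How it is judged:
On the way, in this order (a step that is already met when the one before it is completed fails the run):
1. the wheel is set to 4 mm (within 0.4 mm) and left, with the guard still locked at its lower stop (value of joint wheel between 1.44 and 1.76 rad and value of joint lock below 0.005 m and value of joint guard below 0.006 m and contact force between the fingers and slicer below 0.3 N), for 0.3 s.
2. the lock slide is pushed over to free, the guard still down (value of joint lock above 0.012 m and value of joint guard below 0.01 m), for 0.1 s.
3. the guard is up at its top stop (value of joint guard above 0.114 m), for 0.2 s.
At the end, for the whole second after the job is handed in: Wheel at 4 mm within 0.4 mm (1.44 to 1.76 rad), lock slide at least 12 mm over, guard at least 114 mm up and at rest; the bystanders within 25 mm of where they stood (value of joint wheel between 1.44 and 1.76 rad and value of joint lock above 0.012 m and value of joint guard above 0.114 m and velocity of joint guard between -0.005 and 0.005 m/s); the robot touches nothing.
It fails at once if the thickness wheel is pressed with more than 45 N (contact force between the fingers and slicer above 45 N and distance between the grasp point and wheel_top below 0.045 m).
It fails at once if a bystander is shifted by more than 25 mm (distance of any of bowl, carrot, knife, board, beet, parsnip, salt_jar from where it was at the start of the episode above 0.025 m).
It also fails if it takes over 64 s, if anything falls off the work surface, if the arm or the gripper's body presses on something with over 40 N, if the wrist force passes 120 N, or if a joint passes its speed limit or range.

### The arm

A 7-joint arm with a two-finger parallel gripper is mounted at the origin on the work surface. World frame = base frame: x ahead of the robot, y to its left, z up, the work surface at z = 0. Lengths are in m, angles in rad, forces in N, time in s.
With the tool pointing down it reaches from about 0.425 to 0.925 m from the base axis. Payload 6.8 kg.
Tool frame: the origin (TCP) lies between the finger pads; the fingertips stand finger_overhang ahead of it and the grasp point (between the pads) lies 6 mm ahead of it (finger_overhang is the distance from the TCP to the fingertips, in m); z points along the fingers, y is the line along which they close (so a half turn about z gives the same grasp; the last joint's range is limited). The gripper opens to 85 mm and grips with 20 to 120 N. Pads are 22 mm wide; open, the fingers measure 114 mm over their backs; the gripper's body (76 mm by 85 mm) begins 54 mm behind the grasp point. The pads swing forward as they close: fully open they stand 13 mm farther back than shut.
Start: joints at [-1.308, 0.477, 0.022, 1.555, -0.011, 1.109, -0.083], TCP at [0.245, 0.629, 0.222] pointing down, gripper open.
Joint ranges: [-2.96, 2.96], [-0.34, 2.1], [-1.41, 1.46], [0.24, 2.44], [-1.37, 4.51], [0.17, 1.92], [-2.96, 2.96]. Speed limits (rad/s): [2.39, 2.39, 3.14, 3.14, 3.14, 3.14, 3.14].

### API

Orientations are given as a unit quaternion [w, x, y, z].
In Python, from station import * gives the robot as it stands.
- The arm moves only by the tool drive_tool, never from a script. Its argument "increments" is a list of rows, each an object of numbers: "claw": the finger opening in m, from 0 to 0.0854; "dx", "dy", "dz": the shift along the tool's x, y, z in m; "wx", "wy", "wz": the turn, a rotation vector about the tool's x, y, z in degrees. A call has 1 to 20 rows; each row shifts and turns the commanded pose from where the row before left it, along the tool's axes as they then stand; what a row does not reach is not made up. A row lasts 1/8 s, in which the tool goes at most 62.5 mm and 10.7 degrees, less where a joint would pass 70% of its speed; a pose out of reach is approached as far as the arm can. A call with a gripper value outside its range is refused whole. The fingers move at their own pace and stop on an object; "newtons" is the grip in N (left out, the last holds). Time passes only in rows, so rows that do not move let the fingers close. It gives the time, the measured TCP pose, the force, the opening and the grip force at its end, in the units of the state.
- get_obs(): the state, without advancing time (a new reading comes with each control period).
- read_camera(name): name is "side" or "top"; returns (picture, depth): 400x640x3 uint8, red, green, blue; 400x640 float32, m along the optical axis (not along the pixel's ray), 0 where there is no reading.
- calibration(name): a dict with "intrinsics" (3x3 intrinsics, pixels), "R" (3x3) and "t" (3): a world point X has camera coordinates R X + t. Camera axes: x right, y down, z forward; pixel columns grow to the right and rows downward; lengths in m; the calibration is good to about 2 mm. A picture is of the moment at which its call begins. calibration takes no time and is no camera call.
- hand_in(): hands the job in; it is judged then, once.
The state is a dict: "t": time; "q": joint angles; "joint_vel": joint speeds; "joint_torque": joint torques, N m; "eef_pos": TCP position; "tool_rot": TCP orientation; "contact_force": force on the tool from outside, world axes, zero at the start; "torque": the same for the moment, N m; "gripper_width": opening from 0.0 (shut) to 1.0 (fully open); "grasp_force": force on a finger pad.
Only numpy, scipy, OpenCV 4.12 (cv2) and the standard library are available. Lean on these libraries where they do the work, as an engineer would, in place of code of your own. Each camera call takes 0.05 s, during which the arm holds its last target. There are 200 camera calls.

## Working session

There is one attempt and no reset: what is moved stays moved. The work goes in short steps, Python scripts to look and compute and a tool call to move; the robot and the scene stay as the last step left them, time stands still between calls to the robot, and variables do not carry over. Pictures are saved under pics/ and viewed, at most 10 in all, crops included, and the job is handed in when it is done.

Besides the shell and the picture viewer there is one more tool, called after "Emit:" as name(argument=value, ...), one argument or row to a line, values as JSON. drive_tool: Moves the arm, as the interface text tells. Its arguments: {"type":"object","properties":{"increments":{"type":"array","items":{"type":"object","properties":{"claw":{"type":"number"},"dx":{"type":"number"},"dy":{"type":"number"},"dz":{"type":"number"},"wx":{"type":"number"},"wy":{"type":"number"},"wz":{"type":"number"}}}},"newtons":{"type":"number"}},"required":["increments"]}

```bash
mkdir -p pics; ls; python3 - <<'E'
from station import *
import cv2,numpy as np
o=get_obs();print({k:np.round(v,3) for k,v in o.items()})
for n in("side","top"):
    p,d=read_camera(n);cv2.imwrite(f"pics/{n}0.png",p[:,:,::-1]);np.savez(f"{n}0.npz",p=p,d=d)
    c=calibration(n);print(n,c)
E
```

```text
pics
{'t': np.float64(0.0), 'q': array([-1.308,  0.478,  0.022,  1.556, -0.012,  1.109, -0.083]), 'joint_vel': array([ 0.001,  0.002, -0.002,  0.002, -0.   ,  0.   ,  0.   ]), 'joint_torque': array([-0.0000e+00, -5.9645e+01,  1.6080e+00, -2.8119e+01,  1.2000e-02,
        9.0000e-03,  0.0000e+00]), 'eef_pos': array([0.244, 0.629, 0.221]), 'tool_rot': array([-0.   ,  0.184,  0.983, -0.001]), 'contact_force': array([ 0.338, -0.057, -0.067]), 'torque': array([-0.014, -0.044,  0.051]), 'grasp_force': np.float64(0.0), 'gripper_width': np.float64(1.003)}
side {'intrinsics': array([[518.46477762,   0.        , 326.37277008],
       [  0.        , 518.46477762, 200.43202699],
       [  0.        ,   0.        ,   1.        ]]), 'R': array([[ 0.86833986, -0.49547658, -0.02210994],
       [-0.29274338, -0.47603791, -0.8292703 ],
       [ 0.40035884,  0.72656099, -0.55841018]]), 't': array([-0.51240729,  0.23696694,  1.54536966])}
top {'intrinsics': array([[379.10487156,   0.        , 318.89470345],
       [  0.        , 379.10487156, 197.88600121],
       [  0.        ,   0.        ,   1.        ]]), 'R': array([[ 0.02635854, -0.99964088,  0.00483136],
       [-0.99923247, -0.02648725, -0.02885993],
       [ 0.02897754, -0.00406695, -0.99957179]]), 't': array([-0.04862661,  0.54367214,  1.1431048 ])}
```

View pics/side0.png

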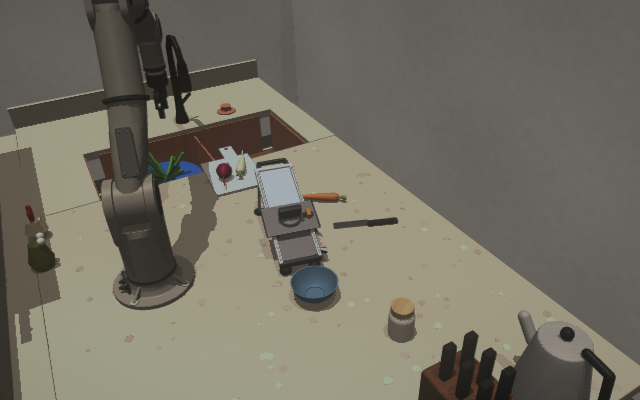

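View pics/top0.png

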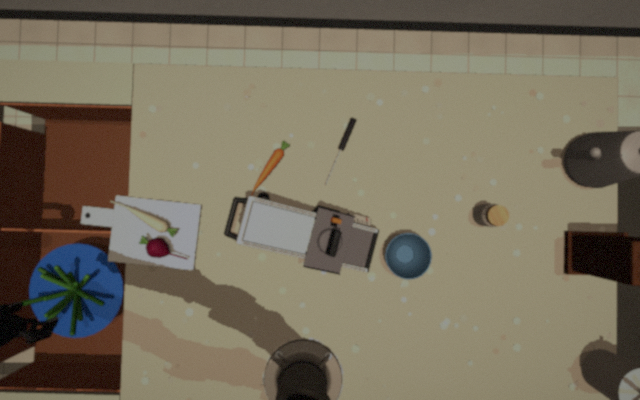

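The side view shows the slicer around (290,215). In the top view the guard is at (325,240), the orange tab at (337,220) and the raised end at (240,220), to the left (+y). Next I'll look at enlarged crops.

```bash
python3 - <<'E'
import cv2,numpy as np
a=np.load("side0.npz")['p'][155:275,245:355];b=np.load("top0.npz")['p'][185:280,220:385]
a=cv2.resize(a,None,fx=5,fy=5,interpolation=2)[:, :];b=cv2.resize(b,None,fx=4.8,fy=4.8,interpolation=2)
cv2.imwrite("pics/c1.png",a[:,:,::-1]);cv2.imwrite("pics/c2.png",b[:,:,::-1])
E
```

```text
(no output)
```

View pics/c1.png

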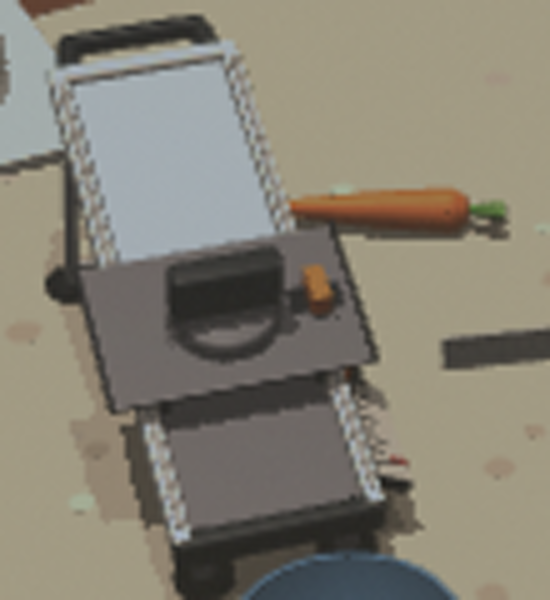

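View pics/c2.png

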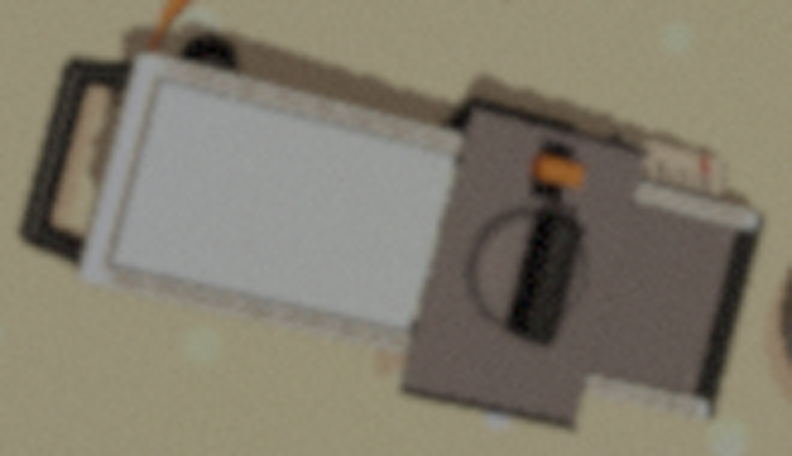

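c1 shows a small orange-red patch at crop (348,372), about (314.6,229.4) in the full side image. It is just below the guard's lower +x corner and is probably the wheel peeking out. c2 shows the brim corners at (478,105), (640,150), (575,425) and (405,390), the tab at (558,170), the handle at (545,275), and the pointer at the low mark, (706,165).

```bash
cat > h.py <<'E'
import cv2,numpy as np
from station import *
def cloud(n,d):
    c=calibration(n);K=c['intrinsics'];v,u=np.mgrid[:400,:640]
    P=np.stack([(u-K[0,2])/K[0,0]*d,(v-K[1,2])/K[1,1]*d,d],-1)
    return (P-c['t'])@c['R']
def ray(n,u,v):
    c=calibration(n);r=c['R'].T@np.linalg.inv(c['intrinsics'])@[u,v,1.];return -c['R'].T@c['t'],r
def proj(n,X):
    c=calibration(n);p=c['intrinsics']@(c['R']@np.asarray(X)+c['t']);return p[:2]/p[2]
def plane(P):
    for _ in range(4):
        m=P.mean(0);n=np.linalg.svd(P-m,full_matrices=False)[2][2];n*=np.sign(n[2]);e=(P-m)@n;P=P[abs(e)<2.5*e.std()+1e-4]
    return m,n,e.std()
E
python3 - <<'E'
from h import *
for n in("top","side"):
    z=np.load(f"{n}0.npz");p,d=z['p'],z['d'];X=cloud(n,d)
    # deck and brim patches
    if n=="top":
        f=lambda u,v:(220+u/4.8,185+v/4.8)
        deckq=[(170,100),(430,160),(400,310),(130,250)];brim=[(490,125),(520,135),(450,370),(420,370)];cor=[(478,105),(640,150),(575,425),(405,390)]
        tab,han=(558,170),(545,275); dq=[(160,80),(458,140),(420,330),(113,262)]
    else:
        f=lambda u,v:(245+u/5,155+v/5)
        deckq=[(90,95),(220,80),(260,220),(130,245)];brim=[(95,280),(160,275),(160,350),(125,390)];cor=[(330,228),(378,358),(115,410),(80,268)]
        tab,han=(318,288),(225,260);dq=[]
    for nm,q in(("deck",deckq),("brim",brim)):
        m=np.zeros((400,640),np.uint8);cv2.fillPoly(m,[np.array([f(*a) for a in q]).round().astype(int)],1)
        P=X[(m>0)&(d>0)];c,N,e=plane(P);print(n,nm,len(P),c.round(4),N.round(3),"tilt",np.degrees(np.arccos(N[2])).round(2),"yaw",np.degrees(np.arctan2(N[0],-N[1])).round(2),e.round(4))
    for a in cor: # rays on brim plane
        o,r=ray(n,*f(*a));print("cor",(o+r*((c-o)@N)/(r@N)).round(4))
    hsv=cv2.cvtColor(p,cv2.COLOR_RGB2HSV);m=(hsv[...,0]>4)&(hsv[...,0]<18)&(hsv[...,1]>140)
    u0,v0=f(*tab);w=np.zeros_like(m);w[int(v0)-8:int(v0)+9,int(u0)-8:int(u0)+9]=1;m&=w
    vu=np.argwhere(m);print("tab px",vu[:,::-1].mean(0),len(vu),X[m].mean(0).round(4))
    u0,v0=np.array(f(*han)).astype(int);print("handle",X[v0-2:v0+3,u0-2:u0+3].reshape(-1,3).mean(0).round(4))
E
```

```text
top deck 1926 [0.4576 0.0712 0.1375] [-0.075 -0.302  0.95 ] tilt 18.11 yaw -14.05 0.0017
top brim 370 [ 0.4365 -0.0337  0.1247] [-0.075 -0.311  0.948] tilt 18.64 yaw -13.66 0.002
cor [ 0.5169 -0.0363  0.1303]
cor [ 0.4933 -0.1316  0.0972]
cor [ 0.3327 -0.0977  0.0955]
cor [0.3555 0.0006 0.1295]
tab px [335.5        220.07142857] 56 [ 0.4822 -0.0805  0.1266]
handle [ 0.4257 -0.0736  0.1624]
side deck 840 [0.4591 0.0734 0.1349] [-0.06  -0.298  0.953] tilt 17.71 yaw -11.37 0.0028
side brim 227 [ 0.3713 -0.0475  0.1119] [-0.048 -0.291  0.956] tilt 17.15 yaw -9.3 0.0029
cor [ 0.5166 -0.0352  0.1229]
cor [ 0.495  -0.135   0.0915]
cor [ 0.3335 -0.1009  0.0938]
cor [0.3595 0.0026 0.1266]
tab px [308.   211.36] 25 [ 0.4556 -0.1331  0.1626]
handle [ 0.4266 -0.0694  0.1509]
```

```bash
cat >> h.py <<'E'
yaw=np.radians(-13.0);ex=np.array([np.cos(yaw),np.sin(yaw),0]);S=np.array([-np.sin(yaw)*.951,np.cos(yaw)*.951,.309]);N=np.cross(ex,S)
B0=np.array([.425,-.067,.111]) # brim top centre, guard down
def loc(X): return (np.asarray(X)-B0)@np.stack([ex,S,N],1)
def glob(x,s,n): return B0+x*ex+s*S+n*N
E
python3 - <<'E'
from h import *
for s in np.arange(-.06,.061,.02): print(s.round(2),glob(.078,s,-.056).round(4),"side",proj("side",glob(.078,s,-.056)).round(1),"top",proj("top",glob(.078,s,-.056)).round(1))
p=np.load("side0.npz")['p'];hsv=cv2.cvtColor(p,cv2.COLOR_RGB2HSV).astype(int)
for v in range(222,252):
  for u in range(305,335):
    h,s,_v=hsv[v,u]
    if (h<18 or h>172) and s>95: print((u,v),p[v,u],end=' ')
print()
p=np.load("top0.npz")['p'];hsv=cv2.cvtColor(p,cv2.COLOR_RGB2HSV).astype(int)
for v in range(205,235):
  for u in range(310,385):
    h,s,_v=hsv[v,u]
    if (h<9 or h>172) and s>90: print((u,v),p[v,u],end=' ')
print("side tab rays")
for n,u,v in(("side",308,211.4),("top",335.5,220)):
    o,r=ray(n,u,v)
    for h in(.010,):
        t=((B0+h*N-o)@N)/(r@N);print(n,loc(o+t*r).round(4))
E
```

```text
-0.06 [ 0.4921 -0.1233  0.0392] side [318.5 238.3] top [348.6 216.2]
-0.04 [ 0.4963 -0.1048  0.0454] side [316.7 233.2] top [342.5 214.6]
-0.02 [ 0.5006 -0.0862  0.0516] side [315.1 228.2] top [336.4 213. ]
0.0 [ 0.5049 -0.0677  0.0577] side [313.4 223.3] top [330.1 211.4]
0.02 [ 0.5092 -0.0492  0.0639] side [311.7 218.4] top [323.8 209.8]
0.04 [ 0.5135 -0.0306  0.0701] side [310.1 213.7] top [317.5 208.1]
0.06 [ 0.5177 -0.0121  0.0763] side [308.5 208.9] top [311.  206.5]
(314, 229) [71 48 37] (314, 230) [66 49 39] (323, 246) [141  97  85] (324, 247) [95 64 57] (325, 247) [119  68  61] 
(331, 217) [95 70 61] (331, 218) [98 60 45] (336, 224) [53 37 32] side tab rays
side [0.0579 0.0023 0.01  ]
top [0.0589 0.0027 0.01  ]
```

```bash
cat >> h.py <<'E'
from scipy.spatial.transform import Rotation as R
rn=.574*ex+.819*N
def rotz(z,y=S):
    y=y-(y@z)*z;y/=np.linalg.norm(y);return np.stack([np.cross(y,z),y,z],1)
RW=rotz(-rn);RG=rotz(-N)
def rot(): return R.from_quat(np.roll(get_obs()['tool_rot'],-1)).as_matrix()
def go(P,T):
    """tool-axis shift and rotvec (deg) from the present pose to P,T"""
    o=get_obs();M=rot();print("shift mm",(M.T@(P-o['eef_pos'])*1e3).round(1),"rot",R.from_matrix(M.T@T).as_rotvec(degrees=True).round(2),"shift in T",(T.T@(P-o['eef_pos'])*1e3).round(1))
E
python3 - <<'E'
from h import *
try: print(finger_overhang)
except Exception as e: print(e)
import station;print([k for k in dir(station) if k[0]!='_'])
for sw in(-.02,-.01,0,.01):
    print(sw,[proj("side",glob(.078+a*.574+b*.819,sw-c,-.056+a*.819-b*.574)).round(1).tolist() for a,b,c in((0,0,0),(-.005,0,.015),(-.005,.007,.015),(-.005,-.007,.015),(-.0012,.0,.0075))])
W=glob(.078,-.01,-.056);print(W,RW.round(3))
go(W+rn*.15,RW);go(np.array([.6,-.15,.3]),RW)
E
```

```text
0.025
['PlanningError', 'calibration', 'finger_overhang', 'get_obs', 'hand_in', 'read_camera']
-0.02 [[315.1, 228.2], [315.4, 232.9], [317.0, 233.3], [313.7, 232.5], [315.5, 230.3]]
-0.01 [[314.2, 225.8], [314.5, 230.4], [316.2, 230.8], [312.9, 230.0], [314.6, 227.8]]
0 [[313.4, 223.3], [313.7, 227.9], [315.4, 228.3], [312.0, 227.5], [313.8, 225.4]]
0.01 [[312.6, 220.9], [312.9, 225.4], [314.5, 225.8], [311.2, 225.0], [313.0, 222.9]]
[ 0.50275413 -0.07695194  0.054654  ] [[-0.838  0.214 -0.502]
 [ 0.011  0.927  0.376]
 [ 0.546  0.309 -0.779]]
shift mm [-587.1 -589.2   51.1] rot [-15.01  35.97 -13.45] shift in T [-315.6 -650.2 -414.9]
shift mm [-613.6 -597.   -77.4] rot [-15.01  35.97 -13.45] shift in T [-264.  -621.2 -532.3]
```

Emit:
drive_tool(
  increments=[
    {"dz": -0.05, "claw": 0},
    {"dz": -0.05},
    {"dx": -0.0385, "dy": -0.0373},
    {"dx": -0.0385, "dy": -0.0373},
    {"dx": -0.0385, "dy": -0.0373},
    {"dx": -0.0385, "dy": -0.0373},
    {"dx": -0.0385, "dy": -0.0373},
    {"dx": -0.0385, "dy": -0.0373},
    {"dx": -0.0385, "dy": -0.0373},
    {"dx": -0.0385, "dy": -0.0373},
    {"dx": -0.0385, "dy": -0.0373},
    {"dx": -0.0385, "dy": -0.0373},
    {"dx": -0.0385, "dy": -0.0373},
    {"dx": -0.0385, "dy": -0.0373},
    {"dx": -0.0385, "dy": -0.0373},
    {"dx": -0.0385, "dy": -0.0373},
    {"dx": -0.0385, "dy": -0.0373},
    {"dx": -0.0385, "dy": -0.0373},
  ],
  newtons=30,
)

```text
schema error: expected keys claw, dx, dy, dz, wx, wy, wz
```

Emit:
drive_tool(
  increments=[
    {"wx": -3, "wy": 7.2, "wz": -2.7},
    {"wx": -3, "wy": 7.2, "wz": -2.7},
    {"wx": -3, "wy": 7.2, "wz": -2.7},
    {"wx": -3, "wy": 7.2, "wz": -2.7},
    {"wx": -3, "wy": 7.2, "wz": -2.7},
    {},
  ],
)

```text
schema error: expected keys claw, dx, dy, dz, wx, wy, wz
```

```bash
python3 - <<'E'
from h import *
o=get_obs();print(o['t'],o['eef_pos'],o['q'].round(2),o['contact_force'].round(2))
go(glob(.078,-.01,-.056)+rn*.085,RW)
E
```

```text
0.1 [0.24441084 0.62862848 0.22154811] [-1.31  0.48  0.02  1.56 -0.01  1.11 -0.08] [-0.28  0.35  0.12]
shift mm [-547.8 -578.2  101.7] rot [-15.01  35.97 -13.45] shift in T [-315.6 -650.2 -349.9]
```

Emit:
drive_tool(
  increments=[
    {"claw": 0, "dx": 0, "dy": 0, "dz": -0.05, "wx": 0, "wy": 0, "wz": 0},
    {"claw": 0, "dx": 0, "dy": 0, "dz": -0.05, "wx": 0, "wy": 0, "wz": 0},
    {"claw": 0, "dx": -0.0385, "dy": -0.0373, "dz": 0, "wx": 0, "wy": 0, "wz": 0},
    {"claw": 0, "dx": -0.0385, "dy": -0.0373, "dz": 0, "wx": 0, "wy": 0, "wz": 0},
    {"claw": 0, "dx": -0.0385, "dy": -0.0373, "dz": 0, "wx": 0, "wy": 0, "wz": 0},
    {"claw": 0, "dx": -0.0385, "dy": -0.0373, "dz": 0, "wx": 0, "wy": 0, "wz": 0},
    {"claw": 0, "dx": -0.0385, "dy": -0.0373, "dz": 0, "wx": 0, "wy": 0, "wz": 0},
    {"claw": 0, "dx": -0.0385, "dy": -0.0373, "dz": 0, "wx": 0, "wy": 0, "wz": 0},
    {"claw": 0, "dx": -0.0385, "dy": -0.0373, "dz": 0, "wx": 0, "wy": 0, "wz": 0},
    {"claw": 0, "dx": -0.0385, "dy": -0.0373, "dz": 0, "wx": 0, "wy": 0, "wz": 0},
    {"claw": 0, "dx": -0.0385, "dy": -0.0373, "dz": 0, "wx": 0, "wy": 0, "wz": 0},
    {"claw": 0, "dx": -0.0385, "dy": -0.0373, "dz": 0, "wx": 0, "wy": 0, "wz": 0},
    {"claw": 0, "dx": -0.0385, "dy": -0.0373, "dz": 0, "wx": 0, "wy": 0, "wz": 0},
    {"claw": 0, "dx": -0.0385, "dy": -0.0373, "dz": 0, "wx": 0, "wy": 0, "wz": 0},
    {"claw": 0, "dx": -0.0385, "dy": -0.0373, "dz": 0, "wx": 0, "wy": 0, "wz": 0},
    {"claw": 0, "dx": -0.0385, "dy": -0.0373, "dz": 0, "wx": 0, "wy": 0, "wz": 0},
    {"claw": 0, "dx": -0.0385, "dy": -0.0373, "dz": 0, "wx": 0, "wy": 0, "wz": 0},
    {"claw": 0, "dx": -0.0385, "dy": -0.0373, "dz": 0, "wx": 0, "wy": 0, "wz": 0},
  ],
  newtons=30,
)

```text
t: 2.35
eef_pos: [0.6029, -0.1516, 0.322]
tool_rot: [-0.0, 0.184, 0.983, 0.0]
contact_force: [0.4, 0.4, 1.0]
gripper_width: 0.002
grasp_force: 0.0
```

Emit:
drive_tool(
  increments=[
    {"claw": 0, "dx": 0, "dy": 0, "dz": 0, "wx": -3, "wy": 7.2, "wz": -2.7},
    {"claw": 0, "dx": 0, "dy": 0, "dz": 0, "wx": -3, "wy": 7.2, "wz": -2.7},
    {"claw": 0, "dx": 0, "dy": 0, "dz": 0, "wx": -3, "wy": 7.2, "wz": -2.7},
    {"claw": 0, "dx": 0, "dy": 0, "dz": 0, "wx": -3, "wy": 7.2, "wz": -2.7},
    {"claw": 0, "dx": 0, "dy": 0, "dz": 0, "wx": -3, "wy": 7.2, "wz": -2.7},
    {"claw": 0, "dx": 0, "dy": 0, "dz": 0, "wx": 0, "wy": 0, "wz": 0},
  ],
)

```text
t: 3.1
eef_pos: [0.5983, -0.1454, 0.3036]
tool_rot: [-0.259, 0.075, 0.949, 0.163]
contact_force: [1.1, -0.1, 0.1]
gripper_width: -0.003
grasp_force: 0.0
```

```bash
python3 - <<'E'
from h import *
o=get_obs();print(o['t'],o['eef_pos'],o['q'].round(2),o['contact_force'].round(2))
go(glob(.078,-.01,-.056)+rn*.085,RW)
E
```

```text
3.1 [ 0.5982576  -0.14538694  0.30357959] [ 0.16  0.69  0.18  1.17 -0.31  1.88  1.74] [ 1.1  -0.14  0.13]
shift mm [-47.1 -27.4 185.8] rot [-1.53  2.77 -1.81] shift in T [-55.1 -33.9 182.6]
```

Emit:
drive_tool(
  increments=[
    {"claw": 0, "dx": -0.047, "dy": -0.027, "dz": 0, "wx": 0, "wy": 0, "wz": 0},
    {"claw": 0, "dx": 0, "dy": 0, "dz": 0.05, "wx": 0, "wy": 0, "wz": 0},
    {"claw": 0, "dx": 0, "dy": 0, "dz": 0.05, "wx": 0, "wy": 0, "wz": 0},
    {"claw": 0, "dx": 0, "dy": 0, "dz": 0.05, "wx": 0, "wy": 0, "wz": 0},
    {"claw": 0, "dx": 0, "dy": 0, "dz": 0.03, "wx": -1.5, "wy": 2.8, "wz": -1.8},
    {"claw": 0, "dx": 0, "dy": 0, "dz": 0, "wx": 0, "wy": 0, "wz": 0},
  ],
)

```text
t: 3.85
eef_pos: [0.5476, -0.1135, 0.1274]
tool_rot: [-0.278, 0.063, 0.942, 0.178]
contact_force: [0.3, -1.4, 0.5]
gripper_width: -0.0
grasp_force: 0.0
```

```bash
python3 - <<'E'
from h import *
o=get_obs();print(o['t'],o['eef_pos'],o['q'].round(2),o['contact_force'].round(2))
go(glob(.078,-.01,-.056)+rn*.085,RW)
E
```

```text
3.85 [ 0.54756912 -0.11352822  0.12744708] [ 0.15  0.77  0.14  1.46 -0.31  1.56  1.83] [ 0.3  -1.44  0.5 ]
shift mm [-1.7  1.9  7.9] rot [-0.37  0.16 -0.41] shift in T [-1.8  1.8  7.9]
```

Emit:
drive_tool(
  increments=[
    {"claw": 0, "dx": -0.002, "dy": -0.01, "dz": 0, "wx": 0, "wy": 0, "wz": 0},
    {"claw": 0, "dx": 0, "dy": 0, "dz": 0.03, "wx": -0.4, "wy": 0, "wz": -0.4},
    {"claw": 0, "dx": 0, "dy": 0, "dz": 0.028, "wx": 0, "wy": 0, "wz": 0},
    {"claw": 0, "dx": 0, "dy": 0, "dz": 0, "wx": 0, "wy": 0, "wz": 0},
    {"claw": 0, "dx": 0, "dy": 0, "dz": 0.002, "wx": 0, "wy": 0, "wz": 0},
    {"claw": 0, "dx": 0, "dy": 0, "dz": 0, "wx": 0, "wy": 0, "wz": 0},
  ],
)

```text
t: 4.6
eef_pos: [0.5199, -0.101, 0.0781]
tool_rot: [-0.275, 0.059, 0.942, 0.183]
contact_force: [-0.3, 0.3, -0.9]
gripper_width: 0.0
grasp_force: 0.0
```

Emit:
drive_tool(
  increments=[
    {"claw": 0, "dx": 0, "dy": 0, "dz": 0.002, "wx": 0, "wy": 0, "wz": 0},
    {"claw": 0, "dx": 0, "dy": 0, "dz": 0.001, "wx": 0, "wy": 0, "wz": 0},
    {"claw": 0, "dx": 0, "dy": 0, "dz": 0, "wx": 0, "wy": 0, "wz": 0},
  ],
)

```text
t: 4.97
eef_pos: [0.517, -0.0989, 0.0747]
tool_rot: [-0.276, 0.059, 0.942, 0.183]
contact_force: [0.2, 1.1, -0.2]
gripper_width: -0.001
grasp_force: 0.0
```

```bash
python3 - <<'E'
from h import *
o=get_obs();print(o['t'],(rot().T@o['contact_force']).round(2))
go(glob(.078,-.01,-.056)+rn*.025,RW)
E
```

```text
4.975 [-0.26  0.98  0.51]
shift mm [ 1.2 11.1  6.1] rot [0.11 0.26 0.15] shift in T [ 1.2 11.1  6.1]
```

Still in free air, with about 6 mm predicted to go. I'll step down 1 mm at a time.

Emit:
drive_tool(
  increments=[
    {"claw": 0, "dx": 0.001, "dy": 0, "dz": 0.001, "wx": 0, "wy": 0, "wz": 0},
    {"claw": 0, "dx": 0, "dy": 0, "dz": 0.001, "wx": 0, "wy": 0, "wz": 0},
    {"claw": 0, "dx": 0, "dy": 0, "dz": 0.001, "wx": 0, "wy": 0, "wz": 0},
    {"claw": 0, "dx": 0, "dy": 0, "dz": 0, "wx": 0, "wy": 0, "wz": 0},
  ],
)

```text
t: 5.48
eef_pos: [0.5146, -0.0977, 0.0729]
tool_rot: [-0.276, 0.059, 0.942, 0.183]
contact_force: [0.0, 0.1, -0.2]
gripper_width: -0.0
grasp_force: 0.0
```

Emit:
drive_tool(
  increments=[
    {"claw": 0, "dx": 0, "dy": 0, "dz": 0.001, "wx": 0, "wy": 0, "wz": 0},
    {"claw": 0, "dx": 0, "dy": 0, "dz": 0, "wx": 0, "wy": 0, "wz": 0},
  ],
)

```text
t: 5.72
eef_pos: [0.5142, -0.0974, 0.0722]
tool_rot: [-0.276, 0.059, 0.942, 0.183]
contact_force: [-0.1, -0.2, -0.2]
gripper_width: 0.003
grasp_force: 0.0
```

Emit:
drive_tool(
  increments=[
    {"claw": 0, "dx": 0, "dy": 0, "dz": 0.001, "wx": 0, "wy": 0, "wz": 0},
    {"claw": 0, "dx": 0, "dy": 0, "dz": 0, "wx": 0, "wy": 0, "wz": 0},
  ],
)

```text
t: 5.98
eef_pos: [0.5137, -0.097, 0.0714]
tool_rot: [-0.276, 0.059, 0.942, 0.183]
contact_force: [-0.3, -0.2, 0.5]
gripper_width: -0.0
grasp_force: 0.0
```

```bash
python3 - <<'E'
from h import *
o=get_obs();print(o['t'],(rot().T@o['contact_force']).round(2))
go(glob(.078,-.01,-.056)+rn*.025,RW)
E
```

```text
5.975 [ 0.54 -0.07 -0.32]
shift mm [ 0.2 11.   1. ] rot [0.11 0.25 0.16] shift in T [ 0.2 11.1  1. ]
```

Emit:
drive_tool(
  increments=[
    {"claw": 0, "dx": 0, "dy": 0, "dz": 0.001, "wx": 0, "wy": 0, "wz": 0},
    {"claw": 0, "dx": 0, "dy": 0, "dz": 0.001, "wx": 0, "wy": 0, "wz": 0},
    {"claw": 0, "dx": 0, "dy": 0, "dz": 0, "wx": 0, "wy": 0, "wz": 0},
  ],
)

```text
t: 6.35
eef_pos: [0.5126, -0.0962, 0.0698]
tool_rot: [-0.276, 0.059, 0.942, 0.183]
contact_force: [-0.6, -0.2, 0.0]
gripper_width: -0.0
grasp_force: 0.0
```

Emit:
drive_tool(
  increments=[
    {"claw": 0, "dx": 0, "dy": 0, "dz": 0.001, "wx": 0, "wy": 0, "wz": 0},
    {"claw": 0, "dx": 0, "dy": 0, "dz": 0, "wx": 0, "wy": 0, "wz": 0},
  ],
)

```text
t: 6.6
eef_pos: [0.5121, -0.0959, 0.069]
tool_rot: [-0.276, 0.059, 0.942, 0.183]
contact_force: [-0.3, -0.9, -0.2]
gripper_width: -0.001
grasp_force: 0.0
```

Emit:
drive_tool(
  increments=[
    {"claw": 0, "dx": 0, "dy": 0, "dz": 0.001, "wx": 0, "wy": 0, "wz": 0},
    {"claw": 0, "dx": 0, "dy": 0, "dz": 0, "wx": 0, "wy": 0, "wz": 0},
  ],
)

```text
t: 6.85
eef_pos: [0.5117, -0.0955, 0.0683]
tool_rot: [-0.276, 0.059, 0.942, 0.183]
contact_force: [0.8, -0.2, -0.1]
gripper_width: 0.001
grasp_force: 0.0
```

Emit:
drive_tool(
  increments=[
    {"claw": 0, "dx": 0, "dy": 0, "dz": 0.001, "wx": 0, "wy": 0, "wz": 0},
    {"claw": 0, "dx": 0, "dy": 0, "dz": 0, "wx": 0, "wy": 0, "wz": 0},
  ],
)

```text
t: 7.1
eef_pos: [0.5112, -0.0951, 0.0675]
tool_rot: [-0.276, 0.059, 0.942, 0.183]
contact_force: [-0.3, -0.0, -0.4]
gripper_width: 0.0
grasp_force: 0.0
```

```bash
python3 - <<'E'
from h import *
o=get_obs();print(o['t'],(rot().T@o['contact_force']).round(2))
go(glob(.078,-.01,-.056)+rn*.025,RW)
p,d=read_camera("side");cv2.imwrite("pics/s1.png",cv2.resize(p[170:260,260:380],None,fx=6,fy=6,interpolation=2)[:,:,::-1])
E
```

```text
7.1 [ 0.05 -0.21  0.46]
shift mm [ 0.2 11.1 -4. ] rot [0.11 0.26 0.15] shift in T [ 0.3 11.1 -4. ]
```

View pics/s1.png

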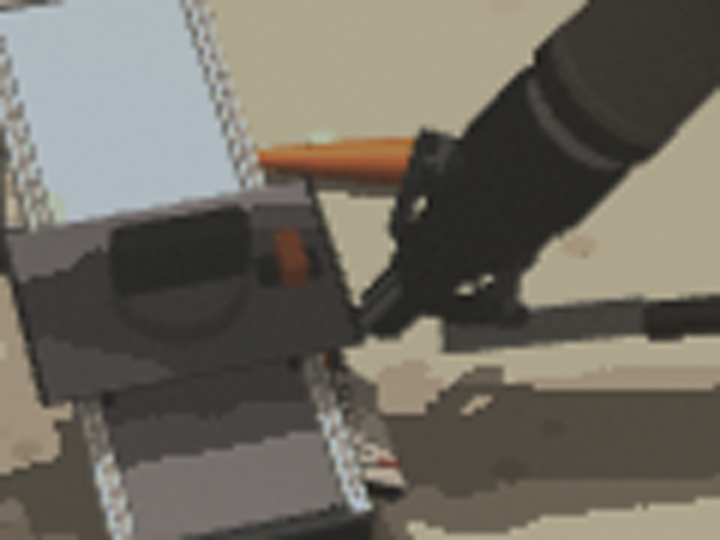

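s1 shows the closed finger going behind the guard's +x edge at crop (365,330). The red wheel patch is still visible at crop (330,357), full (315,229.5). I'll compare that with the predicted tip corners.

```bash
python3 - <<'E'
from h import *
o=get_obs();M=rot();T=o['eef_pos']
for b in(-.011,.011):
  for a in(-.0145,.0145):
    X=T+M@[b,a,.025];print("tip",b,a,loc(X).round(4),((proj("side",X)-[260,170])*6).round(0), "back40",((proj("side",T+M@[b,a,-.015])-[260,170])*6).round(0))
for c in((.084,-.055,0),(.084,.055,0),(-.084,-.055,0),(-.084,.055,0),(.084,0,0)): print("brim",((proj("side",glob(*c))-[260,170])*6).round(0))
E
```

```text
tip -0.011 -0.0145 [ 0.0851 -0.0355 -0.0657] [350. 381.] back40 [395. 336.]
tip -0.011 0.0145 [ 0.0851 -0.0065 -0.0657] [335. 337.] back40 [380. 293.]
tip 0.011 -0.0145 [ 0.067  -0.0356 -0.0532] [318. 374.] back40 [364. 329.]
tip 0.011 0.0145 [ 0.067  -0.0066 -0.0531] [304. 330.] back40 [349. 285.]
brim [365. 337.]
brim [309. 174.]
brim [ 43. 401.]
brim [ -3. 232.]
brim [337. 254.]
```

```bash
python3 - <<'E'
from h import *
a=np.load("side0.npz")['p'];b,_=read_camera("side");np.save("s1.npy",b)
f=lambda p:cv2.convertScaleAbs(cv2.resize(p[210:255,297:337],None,fx=9.5,fy=9.5,interpolation=0),alpha=1.6)
cv2.imwrite("pics/s2.png",np.hstack([f(a),f(b)])[:,:,::-1])
E
```

```text
(no output)
```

View pics/s2.png

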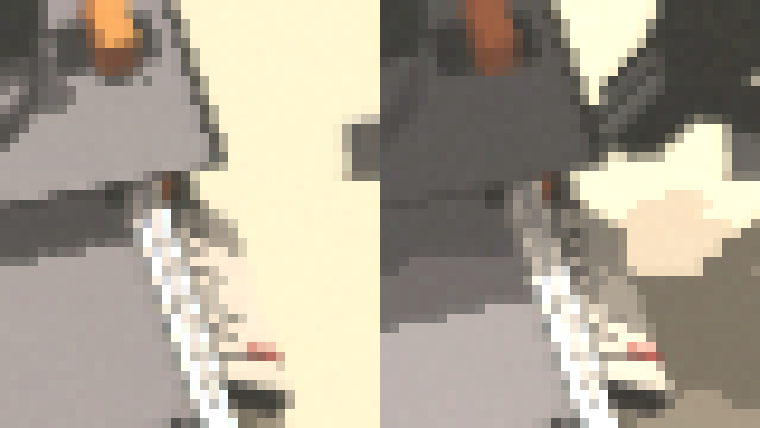

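s2 shows the orange patch (314,229–230) unchanged and the finger still hidden behind the brim. The brim's underside is 54 mm above the wheel point and its top 58 mm, so the rim is a bit lower than I assumed. I'll keep stepping down.

Emit:
drive_tool(
  increments=[
    {"claw": 0, "dx": 0, "dy": 0, "dz": 0.001, "wx": 0, "wy": 0, "wz": 0},
    {"claw": 0, "dx": 0, "dy": 0, "dz": 0, "wx": 0, "wy": 0, "wz": 0},
  ],
)

```text
t: 7.45
eef_pos: [0.5107, -0.0947, 0.0667]
tool_rot: [-0.276, 0.059, 0.942, 0.183]
contact_force: [-0.3, -0.2, 0.3]
gripper_width: 0.001
grasp_force: 0.0
```

Emit:
drive_tool(
  increments=[
    {"claw": 0, "dx": 0, "dy": 0, "dz": 0.001, "wx": 0, "wy": 0, "wz": 0},
    {"claw": 0, "dx": 0, "dy": 0, "dz": 0, "wx": 0, "wy": 0, "wz": 0},
  ],
)

```text
t: 7.7
eef_pos: [0.5102, -0.0944, 0.0659]
tool_rot: [-0.276, 0.059, 0.942, 0.183]
contact_force: [0.1, -0.2, 1.1]
gripper_width: 0.0
grasp_force: 0.0
```

Emit:
drive_tool(
  increments=[
    {"claw": 0, "dx": 0, "dy": 0, "dz": 0.001, "wx": 0, "wy": 0, "wz": 0},
    {"claw": 0, "dx": 0, "dy": 0, "dz": 0, "wx": 0, "wy": 0, "wz": 0},
  ],
)

```text
t: 7.95
eef_pos: [0.5096, -0.094, 0.0651]
tool_rot: [-0.276, 0.059, 0.942, 0.183]
contact_force: [-0.4, 0.1, -0.2]
gripper_width: 0.0
grasp_force: 0.0
```

Emit:
drive_tool(
  increments=[
    {"claw": 0, "dx": 0, "dy": 0, "dz": 0.001, "wx": 0, "wy": 0, "wz": 0},
    {"claw": 0, "dx": 0, "dy": 0, "dz": 0, "wx": 0, "wy": 0, "wz": 0},
  ],
)

```text
t: 8.2
eef_pos: [0.5092, -0.0936, 0.0644]
tool_rot: [-0.276, 0.059, 0.942, 0.183]
contact_force: [0.3, -0.1, 0.8]
gripper_width: -0.002
grasp_force: 0.0
```

```bash
python3 - <<'E'
from h import *
b=np.load("s1.npy");c,_=read_camera("side")
f=lambda p:cv2.convertScaleAbs(cv2.resize(p[210:255,297:337],None,fx=9.5,fy=9.5,interpolation=0),alpha=2.2)
cv2.imwrite("pics/s3.png",np.hstack([f(b),f(c)])[:,:,::-1])
o=get_obs();X=o['eef_pos']+rot()@[0,0,.025];print(loc(X).round(4),proj("side",X))
E
```

```text
[ 0.0738 -0.0211 -0.0627] [313.76794377 229.96671788]
```

View pics/s3.png

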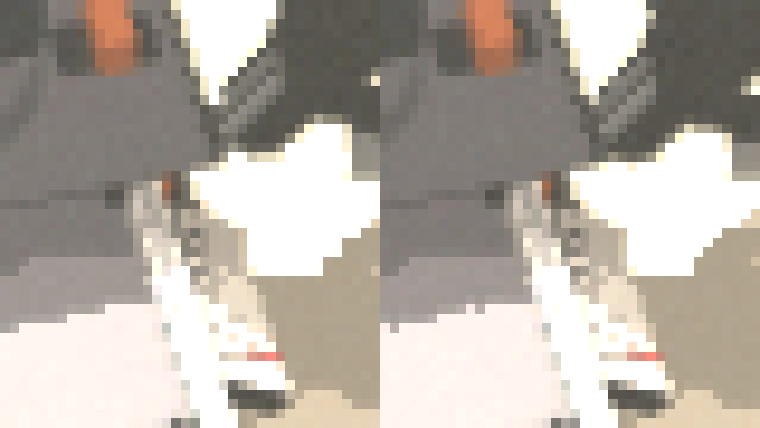

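s3 shows the patch at (314,229.5) still unoccluded, with the visible finger ending near (320,226). I'll use depth to find where the finger really is in the tool frame.

```bash
python3 - <<'E'
from h import *
o=get_obs();M=rot();T=o['eef_pos']
for n in("side","top"):
    p,d=read_camera(n);X=cloud(n,d);L=(X-T)@M
    m=(abs(L[...,0])<.02)&(abs(L[...,1])<.06)&(L[...,2]<.045)&(L[...,2]>-.06)&(d>0)&(loc(X)[...,0]>.088)
    print(n,m.sum())
    for v,u in np.argwhere(m)[::3]: print((u,v),(L[v,u]*1e3).round(0).astype(int).tolist(),p[v,u].tolist(),end='; ')
    print()
    for q in([0,0,.025],[0,0,0],[0,0,-.04]): print(proj(n,T+M@q).round(1))
E
```

```text
side 132
(np.int64(324), np.int64(207)) [7, 32, -53] [68, 66, 60]; (np.int64(325), np.int64(208)) [10, 24, -58] [45, 44, 42]; (np.int64(325), np.int64(210)) [10, 17, -55] [46, 45, 40]; (np.int64(326), np.int64(211)) [7, 14, -55] [39, 39, 36]; (np.int64(325), np.int64(213)) [10, 9, -51] [40, 39, 36]; (np.int64(329), np.int64(213)) [1, 5, -59] [39, 39, 35]; (np.int64(326), np.int64(214)) [7, 5, -51] [39, 39, 36]; (np.int64(325), np.int64(215)) [9, 3, -48] [41, 40, 37]; (np.int64(323), np.int64(216)) [2, 13, -33] [44, 44, 40]; (np.int64(326), np.int64(216)) [7, -1, -48] [39, 39, 36]; (np.int64(322), np.int64(217)) [5, 10, -30] [44, 43, 39]; (np.int64(325), np.int64(217)) [7, -1, -43] [46, 45, 42]; (np.int64(328), np.int64(217)) [11, -13, -58] [41, 40, 37]; (np.int64(321), np.int64(218)) [8, 7, -27] [64, 62, 56]; (np.int64(324), np.int64(218)) [5, 1, -37] [49, 49, 46]; (np.int64(327), np.int64(218)) [11, -13, -53] [39, 39, 36]; (np.int64(331), np.int64(218)) [-4, -12, -56] [41, 40, 37]; (np.int64(321), np.int64(219)) [12, 1, -29] [59, 57, 54]; (np.int64(324), np.int64(219)) [8, -5, -37] 
[... 3194 characters left out ...]
, 2, -35] [37, 31, 29]; (np.int64(347), np.int64(207)) [7, -8, -34] [40, 38, 35]; (np.int64(339), np.int64(208)) [6, 10, -18] [45, 41, 35]; (np.int64(342), np.int64(208)) [9, 4, -27] [43, 39, 31]; (np.int64(345), np.int64(208)) [9, -3, -30] [42, 37, 33]; (np.int64(335), np.int64(209)) [-15, 4, 20] [54, 47, 38]; (np.int64(341), np.int64(209)) [9, 5, -21] [52, 46, 39]; (np.int64(344), np.int64(209)) [9, -3, -24] [33, 34, 26]; (np.int64(339), np.int64(210)) [9, 7, -14] [52, 46, 38]; (np.int64(342), np.int64(210)) [9, 0, -17] [46, 38, 33]; (np.int64(351), np.int64(213)) [4, -34, -7] [80, 71, 59]; (np.int64(355), np.int64(214)) [4, -47, -7] [95, 84, 69]; 
[335.5 214.3]
[339.2 210.2]
[345.5 203.3]
```

Emit:
drive_tool(
  increments=[
    {"claw": 0, "dx": 0, "dy": 0, "dz": 0.001, "wx": 0, "wy": 0, "wz": 0},
    {"claw": 0, "dx": 0, "dy": 0, "dz": 0.0005, "wx": 0, "wy": 0, "wz": 0},
    {"claw": 0, "dx": 0, "dy": 0, "dz": 0, "wx": 0, "wy": 0, "wz": 0},
  ],
)

```text
t: 8.72
eef_pos: [0.5085, -0.0931, 0.0632]
tool_rot: [-0.276, 0.059, 0.942, 0.183]
contact_force: [0.6, 0.4, -0.3]
gripper_width: -0.004
grasp_force: 0.0
```

Emit:
drive_tool(
  increments=[
    {"claw": 0, "dx": 0, "dy": 0, "dz": 0.001, "wx": 0, "wy": 0, "wz": 0},
    {"claw": 0, "dx": 0, "dy": 0, "dz": 0.0005, "wx": 0, "wy": 0, "wz": 0},
    {"claw": 0, "dx": 0, "dy": 0, "dz": 0, "wx": 0, "wy": 0, "wz": 0},
  ],
)

```text
t: 9.1
eef_pos: [0.5077, -0.0925, 0.062]
tool_rot: [-0.276, 0.059, 0.942, 0.183]
contact_force: [-0.2, 0.6, -0.8]
gripper_width: 0.003
grasp_force: 0.0
```

```bash
python3 - <<'E'
from h import *
a=np.load("side0.npz")['p'];c,_=read_camera("side")
o=get_obs();X=o['eef_pos']+rot()@[0,0,.025];print(loc(X).round(4),proj("side",X))
for v in range(226,236): print(v,[f"{a[v,u].sum()//3}/{c[v,u].sum()//3}" for u in range(309,325)])
E
```

```text
[ 0.0721 -0.021  -0.0651] [313.21584477 230.49517063]
226 ['105/57', '104/56', '104/57', '103/56', '104/54', '104/55', '104/56', '104/56', '103/56', '97/55', '63/47', '73/45', '149/40', '149/38', '149/39', '148/39']
227 ['104/57', '105/56', '104/57', '103/55', '103/55', '106/57', '106/56', '103/55', '94/64', '78/69', '85/87', '107/103', '148/82', '148/63', '148/72', '149/67']
228 ['106/56', '106/56', '100/57', '84/55', '64/55', '55/49', '43/42', '60/62', '122/129', '149/159', '148/159', '148/159', '148/159', '149/159', '149/159', '148/159']
229 ['46/45', '51/53', '61/63', '66/70', '87/91', '52/53', '44/41', '50/50', '100/105', '149/159', '148/159', '148/160', '148/160', '148/160', '148/159', '148/160']
230 ['40/39', '58/59', '78/83', '72/74', '79/83', '51/49', '40/38', '49/49', '97/102', '146/156', '148/159', '149/159', '148/160', '148/159', '148/157', '149/158']
231 ['45/43', '62/63', '85/90', '72/71', '85/81', '72/63', '47/45', '49/47', '52/51', '98/105', '146/156', '147/158', '148/158', '150/156', '148/139', '148/140']
232 ['55/56', '65/66', '89/87', '101/82', '148/75', '156/90', '57/57', '74/78', '67/70', '82/85', '108/109', '135/138', '147/153', '149/139', '148/139', '148/140']
233 ['56/56', '74/65', '128/78', '120/76', '147/76', '153/84', '60/59', '78/77', '73/75', '77/78', '94/79', '99/80', '124/95', '148/137', '148/140', '149/140']
234 ['56/57', '60/58', '101/73', '168/95', '146/96', '151/104', '94/63', '106/61', '64/49', '73/67', '94/77', '95/78', '103/78', '147/86', '149/140', '148/139']
235 ['70/56', '73/56', '101/70', '163/111', '121/95', '131/94', '126/95', '97/56', '141/75', '113/67', '98/78', '99/79', '99/79', '126/88', '148/139', '148/139']
```

No finger shows below the brim yet, so the real fingertip ends well before 25 mm ahead of the TCP. I'll carry on in small steps.

Emit:
drive_tool(
  increments=[
    {"claw": 0, "dx": 0, "dy": 0, "dz": 0.001, "wx": 0, "wy": 0, "wz": 0},
    {"claw": 0, "dx": 0, "dy": 0, "dz": 0.001, "wx": 0, "wy": 0, "wz": 0},
    {"claw": 0, "dx": 0, "dy": 0, "dz": 0, "wx": 0, "wy": 0, "wz": 0},
  ],
)

```text
t: 9.52
eef_pos: [0.5067, -0.0917, 0.0605]
tool_rot: [-0.276, 0.059, 0.942, 0.183]
contact_force: [0.2, -0.3, 0.0]
gripper_width: -0.003
grasp_force: 0.0
```

Emit:
drive_tool(
  increments=[
    {"claw": 0, "dx": 0, "dy": 0, "dz": 0.001, "wx": 0, "wy": 0, "wz": 0},
    {"claw": 0, "dx": 0, "dy": 0, "dz": 0.001, "wx": 0, "wy": 0, "wz": 0},
    {"claw": 0, "dx": 0, "dy": 0, "dz": 0, "wx": 0, "wy": 0, "wz": 0},
  ],
)

```text
t: 9.9
eef_pos: [0.5057, -0.091, 0.0589]
tool_rot: [-0.276, 0.059, 0.942, 0.183]
contact_force: [0.5, 0.1, -0.6]
gripper_width: 0.001
grasp_force: 0.0
```

Emit:
drive_tool(
  increments=[
    {"claw": 0, "dx": 0, "dy": 0, "dz": 0.001, "wx": 0, "wy": 0, "wz": 0},
    {"claw": 0, "dx": 0, "dy": 0, "dz": 0.001, "wx": 0, "wy": 0, "wz": 0},
    {"claw": 0, "dx": 0, "dy": 0, "dz": 0, "wx": 0, "wy": 0, "wz": 0},
  ],
)

```text
t: 10.28
eef_pos: [0.5046, -0.0902, 0.0573]
tool_rot: [-0.276, 0.059, 0.942, 0.183]
contact_force: [0.3, 0.0, -0.4]
gripper_width: 0.0
grasp_force: 0.0
```

```bash
python3 - <<'E'
from h import *
a=np.load("side0.npz")['p'];c,d=read_camera("side")
o=get_obs();M=rot();T=o['eef_pos'];X=T+M@[0,0,.025];print(loc(X).round(4),proj("side",X),(M.T@o['contact_force']).round(1))
for v in range(225,236): print(v,[f"{a[v,u].sum()//3}/{c[v,u].sum()//3}" for u in range(309,325)])
L=(cloud("side",d)-T)@M
for uv in((314,229),(314,230),(315,230),(316,230),(320,225),(321,227),(322,227),(323,226)): print(uv,(L[uv[1],uv[0]]*1e3).round(0),(loc(cloud("side",d)[uv[1],uv[0]])*1e3).round(0))
E
```

```text
[ 0.0687 -0.021  -0.0701] [312.10599567 231.60084615] [ 0.2 -0.7  0.2]
225 ['104/57', '104/56', '104/56', '103/57', '104/57', '103/55', '104/56', '103/55', '105/56', '99/54', '60/46', '102/42', '148/39', '148/37', '149/37', '148/38']
226 ['105/56', '104/56', '104/55', '103/57', '104/56', '104/56', '104/56', '104/56', '103/55', '97/54', '63/43', '73/36', '149/38', '149/39', '149/38', '148/37']
227 ['104/56', '105/56', '104/57', '103/56', '103/56', '106/56', '106/56', '103/56', '94/63', '78/61', '85/52', '107/43', '148/36', '148/37', '148/36', '149/54']
228 ['106/56', '106/56', '100/55', '84/55', '64/55', '55/50', '43/42', '60/61', '122/126', '149/130', '148/83', '148/73', '148/60', '149/59', '149/66', '148/109']
229 ['46/45', '51/53', '61/64', '66/69', '87/91', '52/52', '44/42', '50/50', '100/104', '149/159', '148/159', '148/159', '148/159', '148/159', '148/158', '148/160']
230 ['40/38', '58/59', '78/83', '72/75', '79/82', '51/49', '40/40', '49/49', '97/101', '146/156', '148/159', '149/158', '148/158', '148/157', '148/158', '149/158']
231 ['45/43', '62/65', '85/90', '72/73', '85/81', 
[... 405 characters left out ...]
48/85', '148/140', '149/140']
234 ['56/55', '60/58', '101/73', '168/94', '146/96', '151/105', '94/62', '106/61', '64/50', '73/67', '94/77', '95/78', '103/78', '147/85', '149/139', '148/139']
235 ['70/55', '73/57', '101/70', '163/110', '121/95', '131/94', '126/93', '97/57', '141/76', '113/68', '98/78', '99/78', '99/78', '126/88', '148/139', '148/140']
(314, 229) [-4.  5. 17.] [ 76. -16. -66.]
(314, 230) [-1. -0. 16.] [ 74. -21. -63.]
(315, 230) [-7.  3. 18.] [ 79. -18. -68.]
(316, 230) [-8. -0. 14.] [ 81. -21. -65.]
(320, 225) [ 28. -28. -40.] [ 83. -49.  -1.]
(321, 227) [  0. -13. -17.] [ 93. -34. -35.]
(322, 227) [ -5. -12. -17.] [ 96. -33. -38.]
(323, 226) [  1. -16. -27.] [ 98. -37. -27.]
```

Emit:
drive_tool(
  increments=[
    {"claw": 0, "dx": 0, "dy": 0, "dz": -0.04, "wx": 0, "wy": 0, "wz": 0},
    {"claw": 0, "dx": 0, "dy": 0, "dz": -0.04, "wx": 0, "wy": 0, "wz": 0},
    {"claw": 0, "dx": 0, "dy": 0, "dz": 0, "wx": 0, "wy": 0, "wz": 0},
  ],
)

```text
t: 10.7
eef_pos: [0.5471, -0.1223, 0.1218]
tool_rot: [-0.273, 0.06, 0.943, 0.182]
contact_force: [0.1, 0.4, -0.3]
gripper_width: 0.0
grasp_force: 0.0
```

```bash
python3 - <<'E'
from h import *
o=get_obs();M=rot();T=o['eef_pos']
im=[]
for n in("side","top"):
    p,d=read_camera(n);L=(cloud(n,d)-T)@M
    m=(abs(L[...,0])<.022)&(abs(L[...,1])<.04)&(L[...,2]<.05)&(L[...,2]>-.04)&(d>0)
    P=L[m]*1e3;
    for z in range(-40,50,5):
        q=P[(P[:,2]>=z)&(P[:,2]<z+5)]
        if len(q): print(n,z,len(q),"x",q[:,0].min().round(),q[:,0].max().round(),"y",q[:,1].min().round(),q[:,1].max().round())
    u,v=proj(n,T).astype(int);f=cv2.resize(p[v-25:v+25,u-30:u+30],(400,333),interpolation=0);f=cv2.convertScaleAbs(f,alpha=1.8)
    for z in(-.02,0,.025):
        a=(proj(n,T+M@[0,0,z])-[u-30,v-25])*6.667+3;cv2.circle(f,tuple(int(k) for k in a),3,(255,0,255),-1)
    im.append(f)
cv2.imwrite("pics/f.png",np.hstack(im)[:,:,::-1])
E
```

```text
side -40 11 x -3.0 12.0 y -17.0 11.0
side -35 12 x -7.0 13.0 y -20.0 13.0
side -30 14 x -4.0 11.0 y -18.0 12.0
side -25 16 x -8.0 13.0 y -17.0 14.0
side -20 8 x -10.0 13.0 y -16.0 7.0
side -15 10 x -8.0 9.0 y -12.0 5.0
side -10 4 x 0.0 8.0 y -8.0 -0.0
top -40 14 x -2.0 12.0 y -12.0 17.0
top -35 16 x -5.0 11.0 y -11.0 16.0
top -30 14 x -2.0 11.0 y -12.0 16.0
top -25 16 x -7.0 11.0 y -11.0 16.0
top -20 11 x 5.0 12.0 y -10.0 13.0
top -15 3 x 7.0 10.0 y 2.0 7.0
top -10 2 x 2.0 6.0 y 8.0 9.0
```

View pics/f.png

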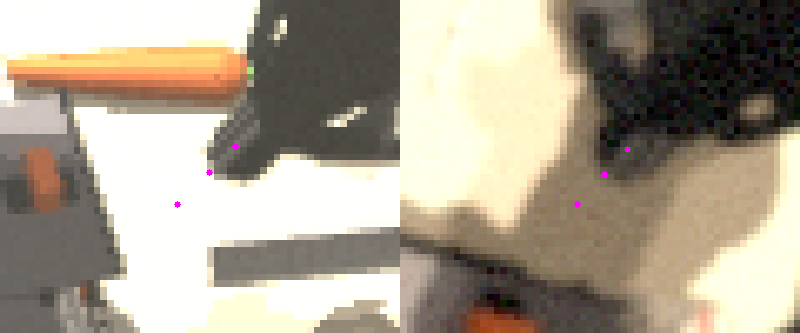

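In f.png the fingertip ends at the z=0 dot in both views. The real tip is therefore about 8 mm behind the reported TCP, not 25 mm ahead. I'll use the measured value, which puts the wheel rim about 17 mm beyond my last probe depth.

Emit:
drive_tool(
  increments=[
    {"claw": 0, "dx": 0, "dy": 0, "dz": 0.04, "wx": 0, "wy": 0, "wz": 0},
    {"claw": 0, "dx": 0, "dy": 0, "dz": 0.04, "wx": 0, "wy": 0, "wz": 0},
    {"claw": 0, "dx": 0, "dy": 0, "dz": 0.005, "wx": 0, "wy": 0, "wz": 0},
    {"claw": 0, "dx": 0, "dy": 0, "dz": 0.002, "wx": 0, "wy": 0, "wz": 0},
    {"claw": 0, "dx": 0, "dy": 0, "dz": 0.002, "wx": 0, "wy": 0, "wz": 0},
    {"claw": 0, "dx": 0, "dy": 0, "dz": 0, "wx": 0, "wy": 0, "wz": 0},
  ],
)

```text
t: 11.55
eef_pos: [0.5011, -0.0873, 0.0508]
tool_rot: [-0.275, 0.059, 0.942, 0.183]
contact_force: [0.2, -0.5, -0.3]
gripper_width: 0.004
grasp_force: 0.0
```

```bash
sed -i 's/^rn=.*/&\nTIP=-.008\n/' h.py; cat >> h.py <<'E'
def st(s=-.01):
    o=get_obs();M=rot();print(round(float(o['t']),2),"F tool",(M.T@o['contact_force']).round(1));go(glob(.078,s,-.058)-RW[:,2]*TIP,RW)
E
python3 - <<'E'
from h import *
st()
E
```

```text
11.55 F tool [-0.3 -0.5 -0. ]
shift mm [-0.3 11.1  9.7] rot [0.09 0.36 0.16] shift in T [-0.4 11.2  9.7]
```

Emit:
drive_tool(
  increments=[
    {"claw": 0, "dx": 0, "dy": 0, "dz": 0.002, "wx": 0, "wy": 0, "wz": 0},
    {"claw": 0, "dx": 0, "dy": 0, "dz": 0.001, "wx": 0, "wy": 0, "wz": 0},
    {"claw": 0, "dx": 0, "dy": 0, "dz": 0.001, "wx": 0, "wy": 0, "wz": 0},
    {"claw": 0, "dx": 0, "dy": 0, "dz": 0, "wx": 0, "wy": 0, "wz": 0},
  ],
)

```text
t: 12.05
eef_pos: [0.4982, -0.0853, 0.0472]
tool_rot: [-0.276, 0.059, 0.942, 0.183]
contact_force: [-0.0, -0.1, 0.1]
gripper_width: -0.002
grasp_force: 0.0
```

Emit:
drive_tool(
  increments=[
    {"claw": 0, "dx": 0, "dy": 0, "dz": 0.001, "wx": 0, "wy": 0, "wz": 0},
    {"claw": 0, "dx": 0, "dy": 0, "dz": 0.001, "wx": 0, "wy": 0, "wz": 0},
    {"claw": 0, "dx": 0, "dy": 0, "dz": 0, "wx": 0, "wy": 0, "wz": 0},
  ],
)

```text
t: 12.42
eef_pos: [0.4972, -0.0845, 0.0456]
tool_rot: [-0.276, 0.059, 0.942, 0.183]
contact_force: [0.1, -0.8, 0.1]
gripper_width: -0.004
grasp_force: 0.0
```

Emit:
drive_tool(
  increments=[
    {"claw": 0, "dx": 0, "dy": 0, "dz": 0.001, "wx": 0, "wy": 0, "wz": 0},
    {"claw": 0, "dx": 0, "dy": 0, "dz": 0.001, "wx": 0, "wy": 0, "wz": 0},
    {"claw": 0, "dx": 0, "dy": 0, "dz": 0, "wx": 0, "wy": 0, "wz": 0},
  ],
)

```text
t: 12.8
eef_pos: [0.4962, -0.0838, 0.044]
tool_rot: [-0.276, 0.059, 0.942, 0.183]
contact_force: [0.4, -0.1, -0.5]
gripper_width: -0.001
grasp_force: 0.0
```

Emit:
drive_tool(
  increments=[
    {"claw": 0, "dx": 0, "dy": 0, "dz": 0.001, "wx": 0, "wy": 0, "wz": 0},
    {"claw": 0, "dx": 0, "dy": 0, "dz": 0.0005, "wx": 0, "wy": 0, "wz": 0},
    {"claw": 0, "dx": 0, "dy": 0, "dz": 0, "wx": 0, "wy": 0, "wz": 0},
  ],
)

```text
t: 13.18
eef_pos: [0.4955, -0.0833, 0.0429]
tool_rot: [-0.276, 0.059, 0.942, 0.183]
contact_force: [-0.4, 0.3, -0.9]
gripper_width: 0.002
grasp_force: 0.0
```

```bash
python3 - <<'E'
from h import *
st()
a=np.load("side0.npz")['p'];c,d=read_camera("side")
for v in range(226,236): print(v,[f"{a[v,u].sum()//3}/{c[v,u].sum()//3}" for u in range(309,325)])
E
```

```text
13.18 F tool [-0.1 -0.1  1. ]
shift mm [-0.8 11.  -0.8] rot [0.11 0.26 0.15] shift in T [-0.7 11.  -0.8]
226 ['105/57', '104/56', '104/56', '103/56', '104/56', '104/56', '104/56', '104/56', '103/56', '97/53', '63/42', '73/36', '149/37', '149/37', '149/38', '148/38']
227 ['104/56', '105/56', '104/54', '103/56', '103/55', '106/56', '106/56', '103/56', '94/52', '78/51', '85/43', '107/40', '148/37', '148/38', '148/36', '149/39']
228 ['106/55', '106/56', '100/56', '84/54', '64/54', '55/47', '43/53', '60/49', '122/44', '149/37', '148/38', '148/37', '148/39', '149/39', '149/49', '148/72']
229 ['46/44', '51/51', '61/63', '66/69', '87/91', '52/63', '44/57', '50/45', '100/37', '149/36', '148/36', '148/36', '148/39', '148/56', '148/106', '148/157']
230 ['40/39', '58/59', '78/83', '72/74', '79/83', '51/56', '40/50', '49/37', '97/38', '146/37', '148/39', '149/39', '148/61', '148/117', '148/139', '149/140']
231 ['45/43', '62/64', '85/89', '72/72', '85/81', '72/66', '47/61', '49/46', '52/39', '98/40', '146/39', '147/64', '148/117', '150/139', '148/139', '148/140']
232 ['55/56', '65/67', '89/88', '101/82', '148/75', '156/90', '57/58', '74/78', '67/68', '82/65', '108/65', '135/123', '147/136', '149/136', '148/139', '148/141']
233 ['56/57', '74/64', '128/78', '120/78', '147/76', '153/84', '60/61', '78/77', '73/76', '77/78', '94/78', '99/78', '124/77', '148/85', '148/137', '149/139']
234 ['56/56', '60/58', '101/79', '168/118', '146/97', '151/106', '94/70', '106/62', '64/50', '73/66', '94/78', '95/78', '103/78', '147/73', '149/85', '148/139']
235 ['70/56', '73/56', '101/70', '163/111', '121/94', '131/93', '126/94', '97/58', '141/76', '113/67', '98/77', '99/77', '99/78', '126/76', '148/90', '148/140']
```

Emit:
drive_tool(
  increments=[
    {"claw": 0, "dx": 0, "dy": 0, "dz": 0.001, "wx": 0, "wy": 0, "wz": 0},
    {"claw": 0, "dx": 0, "dy": 0, "dz": 0, "wx": 0, "wy": 0, "wz": 0},
  ],
)

```text
t: 13.48
eef_pos: [0.495, -0.0829, 0.0421]
tool_rot: [-0.276, 0.059, 0.942, 0.183]
contact_force: [-0.7, 0.7, 0.3]
gripper_width: 0.002
grasp_force: 0.0
```

Emit:
drive_tool(
  increments=[
    {"claw": 0, "dx": 0, "dy": 0, "dz": 0.001, "wx": 0, "wy": 0, "wz": 0},
    {"claw": 0, "dx": 0, "dy": 0, "dz": 0, "wx": 0, "wy": 0, "wz": 0},
  ],
)

```text
t: 13.72
eef_pos: [0.4945, -0.0825, 0.0413]
tool_rot: [-0.276, 0.059, 0.942, 0.183]
contact_force: [-0.0, -0.5, 0.9]
gripper_width: 0.001
grasp_force: 0.0
```

Emit:
drive_tool(
  increments=[
    {"claw": 0, "dx": 0, "dy": 0, "dz": 0.001, "wx": 0, "wy": 0, "wz": 0},
    {"claw": 0, "dx": 0, "dy": 0, "dz": 0, "wx": 0, "wy": 0, "wz": 0},
  ],
)

```text
t: 13.98
eef_pos: [0.494, -0.0821, 0.0405]
tool_rot: [-0.276, 0.059, 0.942, 0.183]
contact_force: [0.2, 0.7, 0.0]
gripper_width: 0.002
grasp_force: 0.0
```

Emit:
drive_tool(
  increments=[
    {"claw": 0, "dx": 0, "dy": 0, "dz": 0.001, "wx": 0, "wy": 0, "wz": 0},
    {"claw": 0, "dx": 0, "dy": 0, "dz": 0, "wx": 0, "wy": 0, "wz": 0},
  ],
)

```text
t: 14.22
eef_pos: [0.4936, -0.0818, 0.0398]
tool_rot: [-0.276, 0.059, 0.942, 0.183]
contact_force: [1.0, -0.2, 0.2]
gripper_width: 0.0
grasp_force: 0.2
```

Emit:
drive_tool(
  increments=[
    {"claw": 0, "dx": 0, "dy": 0, "dz": 0.001, "wx": 0, "wy": 0, "wz": 0},
    {"claw": 0, "dx": 0, "dy": 0, "dz": 0, "wx": 0, "wy": 0, "wz": 0},
  ],
)

```text
t: 14.48
eef_pos: [0.4936, -0.0817, 0.0396]
tool_rot: [-0.275, 0.059, 0.942, 0.183]
contact_force: [0.8, -1.1, 5.9]
gripper_width: -0.005
grasp_force: 2.5
```

```bash
python3 - <<'E'
from h import *
st()
E
```

```text
14.47 F tool [ 2.5  1.  -5.4]
shift mm [-0.6 11.  -4.8] rot [0.1  0.32 0.16] shift in T [-0.6 11.  -4.9]
```

Contact: 5.4 N along the tool axis, roughly 7 N per mm. First I'll do a short stroke up-slope.

Emit:
drive_tool(
  increments=[
    {"claw": 0, "dx": 0, "dy": 0.002, "dz": 0.0003, "wx": 0, "wy": 0, "wz": 0},
    {"claw": 0, "dx": 0, "dy": 0.003, "dz": 0, "wx": 0, "wy": 0, "wz": 0},
    {"claw": 0, "dx": 0, "dy": 0.003, "dz": 0, "wx": 0, "wy": 0, "wz": 0},
  ],
)

```text
t: 14.85
eef_pos: [0.495, -0.0781, 0.0412]
tool_rot: [-0.275, 0.06, 0.943, 0.18]
contact_force: [2.6, -13.6, 5.7]
gripper_width: -0.001
grasp_force: 7.1
```

```bash
cat >> h.py <<'E'
def ptr():
    """red pointer centroid in the top view, local coordinates on the scale"""
    p,d=read_camera("top");c=p.astype(float);w=c[...,0]-(c[...,1]+c[...,2])/2
    a=w[208:232,352:378].copy();a-=np.median(a);a[a<12]=0
    v,u=np.mgrid[208:232,352:378];print("top red px",((a*u).sum()/a.sum()).round(2),((a*v).sum()/a.sum()).round(2),a.sum().round())
    p,d=read_camera("side");c=p.astype(float);w=c[...,0]-(c[...,1]+c[...,2])/2
    a=w[232:252,312:332].copy();a-=np.median(a);a[a<12]=0
    v,u=np.mgrid[232:252,312:332];print("side red px",((a*u).sum()/a.sum()).round(2),((a*v).sum()/a.sum()).round(2),a.sum().round())
E
python3 - <<'E'
from h import *
st();ptr()
z=np.load("top0.npz")['p'];s=np.load("side0.npz")['p']
import h
h.read_camera=lambda n:((z if n=="top" else s),0);print("start:");ptr()
E
```

```text
14.85 F tool [  0.7 -10.4 -10.8]
shift mm [-0.3  6.8 -4.3] rot [-0.18  0.46 -0.03] shift in T [-0.3  6.8 -4.3]
top red px 359.12 212.34 212.0
side red px 324.63 240.3 446.0
start:
top red px 366.49 218.84 170.0
side red px 324.41 246.51 141.0
```

```bash
python3 - <<'E'
from h import *
import cv2
z={"top":np.load("top0.npz")['p'],"side":np.load("side0.npz")['p']}
for n,(v0,v1,u0,u1) in(("top",(205,235,340,385)),("side",(232,252,308,332))):
  for p in(z[n],read_camera(n)[0]):
    c=p.astype(int);w=c[...,0]-np.maximum(c[...,1],c[...,2]);print(n,[(u,v,w[v,u]) for v in range(v0,v1) for u in range(u0,u1) if w[v,u]>22 and abs(c[v,u,1]-c[v,u,2])<22])
st()
E
```

```text
top [(366, 217, np.int64(26)), (366, 218, np.int64(36)), (367, 218, np.int64(25)), (341, 219, np.int64(27)), (366, 219, np.int64(38)), (367, 219, np.int64(35)), (366, 220, np.int64(33)), (367, 220, np.int64(32)), (341, 221, np.int64(36)), (366, 221, np.int64(23)), (367, 221, np.int64(23)), (341, 222, np.int64(29)), (341, 223, np.int64(25)), (340, 224, np.int64(24))]
top [(340, 219, np.int64(31)), (340, 220, np.int64(44)), (341, 220, np.int64(31)), (340, 221, np.int64(43)), (341, 221, np.int64(30)), (340, 222, np.int64(41)), (341, 222, np.int64(25)), (340, 223, np.int64(33))]
side [(323, 246, np.int64(44)), (324, 246, np.int64(31)), (325, 246, np.int64(27)), (323, 247, np.int64(25)), (324, 247, np.int64(31)), (325, 247, np.int64(51)), (326, 247, np.int64(28))]
side [(323, 246, np.int64(70)), (324, 246, np.int64(83)), (325, 246, np.int64(70)), (326, 246, np.int64(24)), (325, 247, np.int64(27))]
15.05 F tool [ 1.3 -7.6 -9.3]
shift mm [-0.3  6.7 -4.1] rot [-0.15  0.47 -0.02] shift in T [-0.3  6.7 -4.1]
```

Emit:
drive_tool(
  increments=[
    {"claw": 0, "dx": 0, "dy": -0.003, "dz": -0.005, "wx": 0, "wy": 0, "wz": 0},
    {"claw": 0, "dx": 0, "dy": 0.006, "dz": -0.003, "wx": 0, "wy": 0, "wz": 0},
    {"claw": 0, "dx": 0, "dy": 0.006, "dz": 0, "wx": 0, "wy": 0, "wz": 0},
    {"claw": 0, "dx": 0, "dy": 0, "dz": 0, "wx": 0, "wy": 0, "wz": 0},
  ],
)

```text
t: 15.55
eef_pos: [0.5006, -0.067, 0.0504]
tool_rot: [-0.276, 0.058, 0.942, 0.183]
contact_force: [0.7, 0.7, -0.3]
gripper_width: -0.0
grasp_force: 0.0
```

```bash
python3 - <<'E'
from h import *
st()
E
```

```text
15.55 F tool [-0.8  0.7  0.1]
shift mm [-0.7 -7.5  1.5] rot [0.11 0.22 0.27] shift in T [-0.7 -7.5  1.5]
```

Emit:
drive_tool(
  increments=[
    {"claw": 0, "dx": 0, "dy": 0, "dz": 0.001, "wx": 0, "wy": 0, "wz": 0},
    {"claw": 0, "dx": 0, "dy": 0, "dz": 0.001, "wx": 0, "wy": 0, "wz": 0},
    {"claw": 0, "dx": 0, "dy": 0, "dz": 0, "wx": 0, "wy": 0, "wz": 0},
  ],
)

```text
t: 15.92
eef_pos: [0.4996, -0.0679, 0.049]
tool_rot: [-0.276, 0.059, 0.942, 0.183]
contact_force: [1.3, -0.8, 3.5]
gripper_width: -0.001
grasp_force: 1.5
```

Contact 4.8 mm higher than before, so this is the rim itself and the earlier contact was the cheek. Now stroking up-slope from here.

Emit:
drive_tool(
  increments=[
    {"claw": 0, "dx": 0, "dy": 0, "dz": 0.0008, "wx": 0, "wy": 0, "wz": 0},
    {"claw": 0, "dx": 0, "dy": 0.003, "dz": 0, "wx": 0, "wy": 0, "wz": 0},
    {"claw": 0, "dx": 0, "dy": 0.003, "dz": 0, "wx": 0, "wy": 0, "wz": 0},
    {"claw": 0, "dx": 0, "dy": 0.003, "dz": 0, "wx": 0, "wy": 0, "wz": 0},
  ],
)

```text
t: 16.42
eef_pos: [0.5013, -0.0609, 0.0513]
tool_rot: [-0.275, 0.06, 0.942, 0.182]
contact_force: [0.6, -5.4, 5.4]
gripper_width: -0.002
grasp_force: 3.2
```

```bash
cat >> h.py <<'E'
def red(n="side"):
    p=read_camera(n)[0].astype(int);w=p[...,0]-np.maximum(p[...,1],p[...,2]);w[(abs(p[...,1]-p[...,2])>25)|(w<18)]=0
    v0,v1,u0,u1=(228,252,316,332) if n=="side" else (205,235,345,385)
    a=w[v0:v1,u0:u1];v,u=np.mgrid[v0:v1,u0:u1];print(n,"red",((a*u).sum()/max(1,a.sum())).round(2),((a*v).sum()/max(1,a.sum())).round(2),a.sum())
E
python3 - <<'E'
from h import *
st();red();red("top")
E
```

```text
16.43 F tool [ 2.4 -3.2 -6.5]
shift mm [ -0.7 -13.6   0.3] rot [0.02 0.35 0.07] shift in T [ -0.7 -13.6   0.3]
side red 323.73 244.44 289
top red 0.0 0.0 0
```

Emit:
drive_tool(
  increments=[
    {"claw": 0, "dx": 0, "dy": 0.003, "dz": 0, "wx": 0, "wy": 0, "wz": 0},
    {"claw": 0, "dx": 0, "dy": 0.003, "dz": 0, "wx": 0, "wy": 0, "wz": 0},
    {"claw": 0, "dx": 0, "dy": 0.003, "dz": 0.0002, "wx": 0, "wy": 0, "wz": 0},
  ],
)

```text
t: 16.9
eef_pos: [0.5032, -0.0515, 0.0538]
tool_rot: [-0.276, 0.06, 0.942, 0.183]
contact_force: [1.5, -3.1, 3.7]
gripper_width: -0.001
grasp_force: 2.5
```

```bash
python3 - <<'E'
from h import *
st();red()
E
```

```text
16.9 F tool [ 0.7 -1.4 -4.8]
shift mm [ -0.6 -23.4  -0.4] rot [0.07 0.33 0.11] shift in T [ -0.6 -23.4  -0.4]
side red 323.21 242.38 263
```

Emit:
drive_tool(
  increments=[
    {"claw": 0, "dx": 0, "dy": 0.003, "dz": 0.0004, "wx": 0, "wy": 0, "wz": 0},
    {"claw": 0, "dx": 0, "dy": 0.003, "dz": 0.0004, "wx": 0, "wy": 0, "wz": 0},
    {"claw": 0, "dx": 0, "dy": 0.003, "dz": 0.0005, "wx": 0, "wy": 0, "wz": 0},
  ],
)

```text
t: 17.32
eef_pos: [0.5035, -0.0408, 0.055]
tool_rot: [-0.277, 0.059, 0.941, 0.183]
contact_force: [0.0, -0.1, -0.3]
gripper_width: 0.003
grasp_force: 0.0
```

```bash
python3 - <<'E'
from h import *
st();red()
# scale geometry: pointer start from both views
o1,r1=ray("side",324.4,246.5);o2,r2=ray("top",366.5,219.2)
A=np.stack([r1,-r2],1);t=np.linalg.lstsq(A,o2-o1,rcond=None)[0];P=(o1+t[0]*r1+o2+t[1]*r2)/2;print(loc(P),np.linalg.norm(o1+t[0]*r1-o2-t[1]*r2))
for m in(0,.008,.016,.024,.032,.04): print(m,proj("side",P+m*S).round(2),proj("top",P+m*S).round(2))
E
```

```text
17.32 F tool [-0.2 -0.2  0.2]
shift mm [ -1.  -33.8  -3.4] rot [0.14 0.17 0.18] shift in T [ -1.1 -33.8  -3.3]
side red 322.74 241.44 286
[ 0.08242314 -0.10788204 -0.03400798] 0.0005344355074814254
0 [324.49 246.49] [366.46 219.28]
0.008 [323.76 244.38] [364.05 218.65]
0.016 [323.04 242.27] [361.63 218.02]
0.024 [322.33 240.18] [359.21 217.39]
0.032 [321.61 238.1 ] [356.77 216.75]
0.04 [320.91 236.03] [354.32 216.11]
```

Emit:
drive_tool(
  increments=[
    {"claw": 0, "dx": 0, "dy": 0, "dz": -0.01, "wx": 0, "wy": 0, "wz": 0},
    {"claw": 0, "dx": 0, "dy": -0.012, "dz": 0, "wx": 0, "wy": 0, "wz": 0},
    {"claw": 0, "dx": 0, "dy": -0.01, "dz": 0, "wx": 0, "wy": 0, "wz": 0},
    {"claw": 0, "dx": -0.0005, "dy": 0, "dz": 0.004, "wx": 0, "wy": 0, "wz": 0},
    {"claw": 0, "dx": 0, "dy": 0, "dz": 0, "wx": 0, "wy": 0, "wz": 0},
  ],
)

```text
t: 18.0
eef_pos: [0.5024, -0.0642, 0.0525]
tool_rot: [-0.276, 0.059, 0.942, 0.183]
contact_force: [-1.1, 1.1, -0.3]
gripper_width: -0.002
grasp_force: 0.0
```

```bash
python3 - <<'E'
from h import *
st();red()
P=glob(.0824,-.1079,-.034)
g={n:cv2.cvtColor(np.load(f"{n}0.npz")['p'],cv2.COLOR_RGB2GRAY).astype(np.float32) for n in("side","top")}
ms=np.arange(-.012,.060,.002)
print("m",(ms*1e3).astype(int))
for n in g:
  for dx in(-.012,-.008,-.004,.004,.008):
    q=np.array([proj(n,P+m*S+dx*ex) for m in ms],np.float32)[None];print(n,dx,cv2.remap(g[n],q[...,0],q[...,1],1)[0].round().astype(int))
E
```

```text
18.0 F tool [0.7 0.7 1.2]
shift mm [ -0.4 -11.1   3. ] rot [0.14 0.2  0.14] shift in T [ -0.5 -11.1   3. ]
side red 322.69 241.45 280
m [-12 -10  -8  -6  -4  -2   0   2   4   6   8   9  12  14  16  18  20  22
  24  26  28  30  32  34  36  38  40  41  44  46  48  50  52  54  56  58]
side -0.012 [ 54  70 112 148 151 140 108 107 136 139 125 119 113 118 136 133 123 121
 120 120 122 135 135 110 104 131 139 114 110 122 112  99  95  85  75  70]
side -0.008 [ 80 106 139 150 152 124  94 122 146 135 120 134 139 116 114 129 135 145
 147 142 133 123 123 122 132 147 144 133 121 118  96  70  73  76  71  67]
side -0.004 [124 139 150 151 137  97  85 102 125 146 151 150 142 128 135 150 150 150
 151 151 147 142 146 150 151 150 148 137 112  99  96  91  89  89  89  93]
side 0.004 [151 152 145 134 120 119 135 145 150 153 153 153 152 152 153 153 153 153
 153 153 152 151 151 151 149 142 134 129 128 130 130 131 136 146 150 151]
side 0.008 [154 154 153 153 153 153 153 152 153 153 153 153 153 153 153 154 154 153
 153 153 153 154 154 154 153 153 153 153 154 154 153 153 153 154 154 154]
top -0.012 [123 125 122 114 110 110 114 118 119 119 119 115 113 117 118 116 113 111
 111 109 109 114 116 114 106  98  96  94  91  90  90  90  91  91  89  89]
top -0.008 [131 133 129 123 116 113 114 120 123 126 126 124 119 121 124 125 125 123
 120 116 111 113 122 123 123 115 107  99  93  89  88  87  86  87  87  86]
top -0.004 [130 133 132 129 121 115 112 117 126 130 132 132 131 130 132 133 135 134
 132 127 123 121 125 127 125 117 105  93  83  77  78  79  76  78  81  81]
top 0.004 [131 132 134 132 128 120 113 106 111 120 125 129 129 131 132 131 130 130
 131 132 130 129 130 129 128 123 115 108  98  89  84  82  81  79  75  69]
top 0.008 [138 137 134 130 120 114 109 105 101 105 108 113 116 116 114 111 107 107
 107 108 107 105 106 109 111 109 105 100  95  92  91  89  89  89  88  85]
```

Emit:
drive_tool(
  increments=[
    {"claw": 0, "dx": 0, "dy": 0, "dz": 0.002, "wx": 0, "wy": 0, "wz": 0},
    {"claw": 0, "dx": 0, "dy": 0, "dz": 0.001, "wx": 0, "wy": 0, "wz": 0},
    {"claw": 0, "dx": 0, "dy": 0, "dz": 0.0005, "wx": 0, "wy": 0, "wz": 0},
    {"claw": 0, "dx": 0, "dy": 0, "dz": 0, "wx": 0, "wy": 0, "wz": 0},
  ],
)

```text
t: 18.55
eef_pos: [0.5013, -0.0631, 0.0504]
tool_rot: [-0.276, 0.059, 0.942, 0.183]
contact_force: [0.6, 0.4, 0.9]
gripper_width: -0.002
grasp_force: 0.6
```

Emit:
drive_tool(
  increments=[
    {"claw": 0, "dx": 0, "dy": 0, "dz": 0.001, "wx": 0, "wy": 0, "wz": 0},
    {"claw": 0, "dx": 0, "dy": 0.003, "dz": 0, "wx": 0, "wy": 0, "wz": 0},
    {"claw": 0, "dx": 0, "dy": 0.003, "dz": 0, "wx": 0, "wy": 0, "wz": 0},
    {"claw": 0, "dx": 0, "dy": 0.003, "dz": 0.0001, "wx": 0, "wy": 0, "wz": 0},
    {"claw": 0, "dx": 0, "dy": 0, "dz": 0, "wx": 0, "wy": 0, "wz": 0},
  ],
)

```text
t: 19.18
eef_pos: [0.5031, -0.0549, 0.0528]
tool_rot: [-0.275, 0.059, 0.942, 0.183]
contact_force: [2.2, -3.3, 6.5]
gripper_width: 0.001
grasp_force: 3.6
```

```bash
python3 - <<'E'
from h import *
st();red()
E
```

```text
19.18 F tool [ 1.6 -0.5 -7.4]
shift mm [ -0.  -19.9   0.1] rot [0.07 0.34 0.16] shift in T [ -0.1 -19.9   0.1]
side red 322.18 239.73 234
```

Emit:
drive_tool(
  increments=[
    {"claw": 0, "dx": 0, "dy": 0.0025, "dz": 0.0001, "wx": 0, "wy": 0, "wz": 0},
    {"claw": 0, "dx": 0, "dy": 0.0022, "dz": 0.0002, "wx": 0, "wy": 0, "wz": 0},
    {"claw": 0, "dx": 0, "dy": 0, "dz": 0, "wx": 0, "wy": 0, "wz": 0},
    {"claw": 0, "dx": 0, "dy": 0, "dz": -0.01, "wx": 0, "wy": 0, "wz": 0},
    {"claw": 0, "dx": 0, "dy": 0, "dz": -0.04, "wx": 0, "wy": 0, "wz": 0},
    {"claw": 0, "dx": 0, "dy": 0.02, "dz": -0.05, "wx": 0, "wy": 0, "wz": 0},
    {"claw": 0, "dx": 0, "dy": 0.03, "dz": -0.05, "wx": 0, "wy": 0, "wz": 0},
    {"claw": 0, "dx": 0, "dy": 0, "dz": 0, "wx": 0, "wy": 0, "wz": 0},
  ],
)

```text
t: 20.23
eef_pos: [0.5923, -0.0588, 0.1895]
tool_rot: [-0.272, 0.057, 0.943, 0.183]
contact_force: [0.1, 0.0, -0.6]
gripper_width: -0.004
grasp_force: 0.0
```

```bash
python3 - <<'E'
from h import *
st();red();red("top")
P=glob(.0824,-.1079,-.034)
pt=read_camera("top")[0];ps=read_camera("side")[0];np.savez("w.npz",t=pt,s=ps)
a=cv2.resize(ps[226:256,306:336],(480,480),interpolation=2);b=cv2.resize(pt[205:235,345:365+0+10],(320,320),interpolation=2)
b=cv2.copyMakeBorder(b,0,160,0,0,0)
cv2.imwrite("pics/w.png",cv2.convertScaleAbs(np.hstack([a,b]),alpha=1.4)[:,:,::-1])
E
```

```text
20.23 F tool [-0.4 -0.1  0.4]
shift mm [  2.4 -77.8 152.7] rot [0.07 0.65 0.47] shift in T [  0.  -77.6 152.9]
side red 321.75 238.46 301
top red 0.0 0.0 0
```

View pics/w.png

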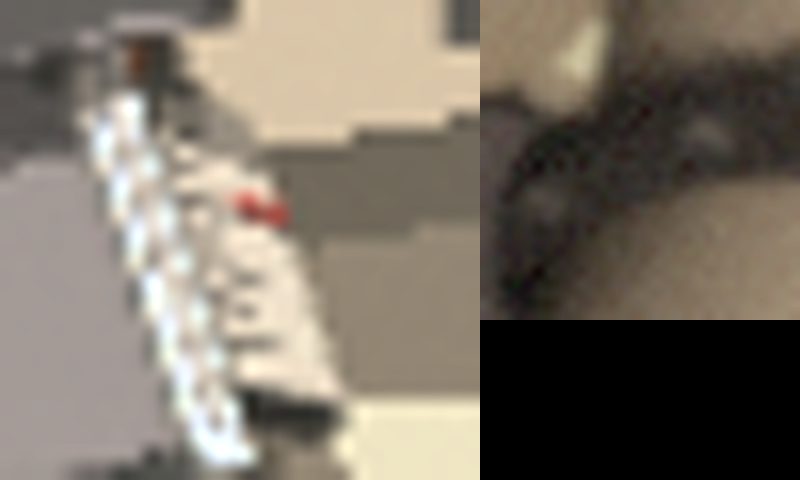

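The side crop shows the pointer at (262,208), level with the fifth mark. The 0, 1 and 2 mm marks are at y≈343, 310 and 278. The arm hides this area in the top view. I'll check numerically with profiles.

```bash
python3 - <<'E'
from h import *
P=glob(.0824,-.1079,-.034);w=np.load("w.npz")['s'];s0=np.load("side0.npz")['p']
ms=np.arange(-.010,.056,.001)
from scipy.signal import find_peaks
for dx in(-.014,-.012,-.010,-.008,-.006,-.004,-.002,0,.002):
    q=np.array([proj("side",P+m*S+dx*ex) for m in ms],np.float32)[None]
    r=[]
    for im in(s0,w):
        f=im.astype(np.float32);g=cv2.remap(f[...,1],q[...,0],q[...,1],2)[0];rd=cv2.remap(f[...,0]-f[...,1],q[...,0],q[...,1],2)[0]
        pk=find_peaks(-g,prominence=6)[0];r.append(([(int(round(ms[i]*1e3)),int(rd[i])) for i in pk]))
    print(dx,"start",r[0],"now",r[1])
E
```

```text
-0.014 start [(1, 4), (12, 5), (21, 7), (35, 5), (44, 6)] now [(1, 4), (12, 6), (21, 9), (35, 6), (44, 7)]
-0.012 start [(1, 5), (13, 8), (25, 8), (35, 6), (43, 6)] now [(1, 5), (13, 9), (22, 8), (35, 7), (43, 6)]
-0.01 start [(1, 6), (8, 6), (15, 8), (28, 8), (35, 6), (43, 8), (51, 4)] now [(1, 6), (8, 7), (15, 9), (28, 8), (35, 7), (43, 8), (51, 3)]
-0.008 start [(0, 7), (8, 7), (15, 6), (31, 7), (51, 3)] now [(0, 5), (8, 7), (15, 6), (32, 10), (51, 3)]
-0.006 start [(0, 20), (15, 6), (30, 7)] now [(0, 7), (15, 6), (32, 18)]
-0.004 start [(0, 34), (15, 7), (30, 9)] now [(0, 8), (15, 9), (31, 35)]
-0.002 start [(-1, 31), (15, 8), (46, 6)] now [(15, 9), (30, 46)]
0 start [(-2, 46), (46, 6)] now [(4, 9), (16, 9), (29, 46), (46, 7)]
0.002 start [(-2, 48), (47, 6)] now [(-6, 8), (5, 9), (17, 9), (28, 61), (41, 5)]
```

The pointer now stands at 31 on the same line where the 4 mm mark sits at 30, so it is about 0.1 mm of slice off, which is well within tolerance. Next is the lock.

```bash
cat >> h.py <<'E'
def gt(x,s,n):
    o=get_obs();M=rot();print(round(float(o['t']),2),"F tool",(M.T@o['contact_force']).round(1),"tip loc",(loc(o['eef_pos']+M[:,2]*TIP)*1e3).round(1));go(glob(x,s,n)-RG[:,2]*TIP,RG)
E
python3 - <<'E'
from h import *
gt(.084,.0025,.06)
E
```

```text
20.43 F tool [ 0.3 -0.1  0.9] tip loc [161.2  63.6  63.4]
shift mm [ 56.8 -61.1  45.4] rot [  0.15 -34.94   0.04] shift in T [ 72.6 -61.1   4.9]
```

Emit:
drive_tool(
  increments=[
    {"claw": 0, "dx": 0, "dy": 0, "dz": -0.02, "wx": 0, "wy": -8.75, "wz": 0},
    {"claw": 0, "dx": 0, "dy": 0, "dz": 0, "wx": 0, "wy": -8.75, "wz": 0},
    {"claw": 0, "dx": 0, "dy": 0, "dz": 0, "wx": 0, "wy": -8.75, "wz": 0},
    {"claw": 0, "dx": 0, "dy": 0, "dz": 0, "wx": 0, "wy": -8.75, "wz": 0},
    {"claw": 0, "dx": 0.03, "dy": -0.03, "dz": 0, "wx": 0, "wy": 0, "wz": 0},
    {"claw": 0, "dx": 0.03, "dy": -0.03, "dz": 0, "wx": 0, "wy": 0, "wz": 0},
    {"claw": 0, "dx": 0, "dy": 0, "dz": 0, "wx": 0, "wy": 0, "wz": 0},
  ],
)

```text
t: 21.3
eef_pos: [0.5229, -0.1121, 0.1808]
tool_rot: [0.018, 0.114, 0.981, 0.156]
contact_force: [0.3, 1.0, -0.5]
gripper_width: -0.002
grasp_force: 0.0
```

```bash
python3 - <<'E'
from h import *
gt(.084,.0025,.02)
# tip check from depth
o=get_obs();M=rot();T=o['eef_pos']
for n in("side","top"):
    p,d=read_camera(n);L=(cloud(n,d)-T)@M;m=(abs(L[...,0])<.02)&(abs(L[...,1])<.02)&(L[...,2]<.02)&(L[...,2]>-.045)&(d>0);P=L[m]*1e3
    print(n,len(P),P.min(0).round(),P.max(0).round(),np.percentile(P[:,2],[90,97]).round(1) if len(P) else 0)
E
```

```text
21.3 F tool [-0.   0.9  0.8] tip loc [105.5   0.7  81.1]
shift mm [21.6  1.6 61.1] rot [ 0.12  0.03 -0.31] shift in T [21.5  1.8 61.1]
side 41 [ -7. -17. -42.] [ 13.   8. -10.] [-12.5 -10.1]
top 2 [  5.  10. -35.] [  7.  10. -32.] [-32.6 -32.5]
```

Emit:
drive_tool(
  increments=[
    {"claw": 0, "dx": 0.0215, "dy": 0.002, "dz": 0, "wx": 0, "wy": 0, "wz": 0},
    {"claw": 0, "dx": 0, "dy": 0, "dz": 0.04, "wx": 0, "wy": 0, "wz": 0},
    {"claw": 0, "dx": 0, "dy": 0, "dz": 0.02, "wx": 0, "wy": 0, "wz": 0},
    {"claw": 0, "dx": 0, "dy": 0, "dz": 0.006, "wx": 0, "wy": 0, "wz": 0},
    {"claw": 0, "dx": 0, "dy": 0, "dz": 0.003, "wx": 0, "wy": 0, "wz": 0},
    {"claw": 0, "dx": 0, "dy": 0, "dz": 0.002, "wx": 0, "wy": 0, "wz": 0},
    {"claw": 0, "dx": 0, "dy": 0, "dz": 0, "wx": 0, "wy": 0, "wz": 0},
  ],
)

```text
t: 22.28
eef_pos: [0.5125, -0.082, 0.1163]
tool_rot: [0.02, 0.112, 0.981, 0.157]
contact_force: [-0.2, -0.2, -0.3]
gripper_width: 0.002
grasp_force: 0.0
```

```bash
python3 - <<'E'
from h import *
gt(.060,.0025,.006)
E
```

```text
22.27 F tool [ 0.1 -0.3  0.2] tip loc [88.6  6.4 11.4]
shift mm [28.7 -4.   5.3] rot [0.17 0.29 0.07] shift in T [28.6 -4.   5.4]
```

Emit:
drive_tool(
  increments=[
    {"claw": 0, "dx": 0.004, "dy": -0.004, "dz": 0.002, "wx": 0, "wy": 0, "wz": 0},
    {"claw": 0, "dx": 0.004, "dy": 0, "dz": 0.002, "wx": 0, "wy": 0, "wz": 0},
    {"claw": 0, "dx": 0.003, "dy": 0, "dz": 0, "wx": 0, "wy": 0, "wz": 0},
    {"claw": 0, "dx": 0.003, "dy": 0, "dz": 0, "wx": 0, "wy": 0, "wz": 0},
    {"claw": 0, "dx": 0.003, "dy": 0, "dz": 0, "wx": 0, "wy": 0, "wz": 0},
    {"claw": 0, "dx": 0, "dy": 0, "dz": 0, "wx": 0, "wy": 0, "wz": 0},
  ],
)

```text
t: 23.02
eef_pos: [0.4953, -0.0805, 0.1109]
tool_rot: [0.02, 0.112, 0.981, 0.157]
contact_force: [2.2, -0.2, -1.3]
gripper_width: -0.001
grasp_force: 1.1
```

```bash
python3 - <<'E'
from h import *
gt(.060,.0025,.006)
E
```

```text
23.02 F tool [-2.2 -0.2  1.3] tip loc [71.5  2.5  7.1]
shift mm [11.6 -0.   1. ] rot [0.17 0.29 0.07] shift in T [11.6 -0.   1.1]
```

Emit:
drive_tool(
  increments=[
    {"claw": 0, "dx": 0.003, "dy": 0, "dz": 0, "wx": 0, "wy": 0, "wz": 0},
    {"claw": 0, "dx": 0.003, "dy": 0, "dz": 0, "wx": 0, "wy": 0, "wz": 0},
    {"claw": 0, "dx": 0.003, "dy": 0, "dz": 0, "wx": 0, "wy": 0, "wz": 0},
    {"claw": 0, "dx": 0, "dy": 0, "dz": 0, "wx": 0, "wy": 0, "wz": 0},
  ],
)

```text
t: 23.52
eef_pos: [0.4859, -0.0782, 0.1108]
tool_rot: [0.02, 0.112, 0.981, 0.157]
contact_force: [1.4, -0.8, 1.7]
gripper_width: 0.001
grasp_force: 0.8
```

```bash
python3 - <<'E'
from h import *
gt(.060,.0025,.006)
E
```

```text
23.52 F tool [-1.5  0.1 -1.8] tip loc [61.8  2.5  6.9]
shift mm [ 1.9 -0.   0.9] rot [0.18 0.21 0.06] shift in T [ 1.9 -0.   0.9]
```

Emit:
drive_tool(
  increments=[
    {"claw": 0, "dx": 0.002, "dy": 0, "dz": 0, "wx": 0, "wy": 0, "wz": 0},
    {"claw": 0, "dx": 0.002, "dy": 0, "dz": 0, "wx": 0, "wy": 0, "wz": 0},
    {"claw": 0, "dx": 0, "dy": 0, "dz": 0, "wx": 0, "wy": 0, "wz": 0},
  ],
)

```text
t: 23.9
eef_pos: [0.4845, -0.078, 0.111]
tool_rot: [0.022, 0.112, 0.981, 0.156]
contact_force: [8.5, -0.8, -5.8]
gripper_width: -0.003
grasp_force: 4.2
```

```bash
python3 - <<'E'
from h import *
gt(.060,.0025,.006)
E
```

```text
23.9 F tool [-8.4 -0.7  5.9] tip loc [60.4  2.5  7.2]
shift mm [ 0.4 -0.1  1.2] rot [0.13 0.49 0.09] shift in T [ 0.4 -0.1  1.2]
```

End stop reached: the force rose to 8.4 N at the predicted travel. I'll back off, lift, and measure the tab and the handle.

Emit:
drive_tool(
  increments=[
    {"claw": 0, "dx": 0.001, "dy": 0, "dz": 0, "wx": 0, "wy": 0, "wz": 0},
    {"claw": 0, "dx": 0, "dy": 0, "dz": 0, "wx": 0, "wy": 0, "wz": 0},
    {"claw": 0, "dx": -0.015, "dy": 0, "dz": 0, "wx": 0, "wy": 0, "wz": 0},
    {"claw": 0, "dx": -0.01, "dy": 0, "dz": -0.03, "wx": 0, "wy": 0, "wz": 0},
    {"claw": 0.085, "dx": 0, "dy": 0, "dz": -0.06, "wx": 0, "wy": 0, "wz": 0},
    {"claw": 0.085, "dx": -0.06, "dy": 0, "dz": -0.03, "wx": 0, "wy": 0, "wz": 0},
    {"claw": 0.085, "dx": 0, "dy": 0, "dz": 0, "wx": 0, "wy": 0, "wz": 0},
    {"claw": 0.085, "dx": 0, "dy": 0, "dz": 0, "wx": 0, "wy": 0, "wz": 0},
  ],
)

```text
t: 24.9
eef_pos: [0.5503, -0.1308, 0.2219]
tool_rot: [0.018, 0.111, 0.981, 0.157]
contact_force: [0.0, -0.1, 0.7]
gripper_width: 0.846
grasp_force: 0.0
```

```bash
python3 - <<'E'
from h import *
gt(0,0,.1);print(get_obs()['gripper_width'])
for n in("side","top"):
    p,d=read_camera(n);Q=loc(cloud(n,d));hsv=cv2.cvtColor(p,cv2.COLOR_RGB2HSV)
    m=(hsv[...,0]>3)&(hsv[...,0]<20)&(hsv[...,1]>130);m&=(abs(Q[...,1])<.05)&(Q[...,0]>.02)&(Q[...,0]<.08)&(Q[...,2]>-.015)
    v,u=np.argwhere(m).T
    if len(u):
        o,r=ray(n,u.mean(),v.mean());t=((glob(0,0,.010)-o)@N)/(r@N);print(n,len(u),"tab",loc(o+t*r).round(4))
    for src in ((p,d),):
        h=(abs(Q[...,0])<.06)&(abs(Q[...,1])<.04)&(Q[...,2]>.040)&(Q[...,2]<.06)&(p.max(-1)<75);P=Q[h]*1e3
        if len(P)>5: print(n,"handle",len(P),"min",np.percentile(P,5,0).round(),"max",np.percentile(P,95,0).round(),"med",np.median(P,0).round(1))
E
```

```text
24.9 F tool [-0.1  0.1 -0.7] tip loc [136.4   2.  123.9]
shift mm [136.4  -2.   23.8] rot [0.18 0.05 0.05] shift in T [136.4  -2.   24. ]
0.8455004314070262
side 27 tab [0.0439 0.0022 0.01  ]
side handle 145 min [-34. -12.  41.] max [27.  7. 53.] med [-3.7 -4.5 47.9]
top 60 tab [0.0447 0.0014 0.01  ]
top handle 211 min [-30.  -3.  44.] max [32. 15. 54.] med [ 1.3  7.2 51.1]
```

The tab moved about 14 mm in both views, so the lock is free. The handle is at x≈0, s≈0.0015, with its top at n≈50. Now moving over it.

Emit:
drive_tool(
  increments=[
    {"claw": 0.085, "dx": 0.045, "dy": 0, "dz": 0, "wx": 0, "wy": 0, "wz": 0},
    {"claw": 0.085, "dx": 0.045, "dy": 0, "dz": 0, "wx": 0, "wy": 0, "wz": 0},
    {"claw": 0.085, "dx": 0.046, "dy": 0, "dz": 0, "wx": 0, "wy": 0, "wz": 0},
    {"claw": 0.085, "dx": 0, "dy": 0, "dz": 0.03, "wx": 0, "wy": 0, "wz": 0},
    {"claw": 0.085, "dx": 0, "dy": 0, "dz": 0.03, "wx": 0, "wy": 0, "wz": 0},
    {"claw": 0.085, "dx": 0, "dy": 0, "dz": 0.015, "wx": 0, "wy": 0, "wz": 0},
    {"claw": 0.085, "dx": 0, "dy": 0, "dz": 0, "wx": 0, "wy": 0, "wz": 0},
  ],
)

```text
t: 25.88
eef_pos: [0.4234, -0.0773, 0.1503]
tool_rot: [0.018, 0.111, 0.981, 0.157]
contact_force: [0.0, 0.2, -0.3]
gripper_width: 0.996
grasp_force: 0.0
```

```bash
python3 - <<'E'
from h import *
gt(0,.0015,.018)
E
```

```text
25.88 F tool [0.  0.1 0.3] tip loc [ 0.7  2.3 48.6]
shift mm [ 0.8 -0.9 30.6] rot [0.18 0.06 0.05] shift in T [ 0.7 -0.8 30.6]
```

Emit:
drive_tool(
  increments=[
    {"claw": 0.085, "dx": 0.001, "dy": -0.001, "dz": 0.01, "wx": 0, "wy": 0, "wz": 0},
    {"claw": 0.085, "dx": 0, "dy": 0, "dz": 0.01, "wx": 0, "wy": 0, "wz": 0},
    {"claw": 0.085, "dx": 0, "dy": 0, "dz": 0.008, "wx": 0, "wy": 0, "wz": 0},
    {"claw": 0.085, "dx": 0, "dy": 0, "dz": 0, "wx": 0, "wy": 0, "wz": 0},
    {"claw": 0.01, "dx": 0, "dy": 0, "dz": 0, "wx": 0, "wy": 0, "wz": 0},
    {"claw": 0.01, "dx": 0, "dy": 0, "dz": 0, "wx": 0, "wy": 0, "wz": 0},
    {"claw": 0.01, "dx": 0, "dy": 0, "dz": 0, "wx": 0, "wy": 0, "wz": 0},
    {"claw": 0.01, "dx": 0, "dy": 0, "dz": 0, "wx": 0, "wy": 0, "wz": 0},
    {"claw": 0.01, "dx": 0, "dy": 0, "dz": 0, "wx": 0, "wy": 0, "wz": 0},
  ],
  newtons=30,
)

```text
t: 27.0
eef_pos: [0.4258, -0.069, 0.1251]
tool_rot: [0.02, 0.111, 0.981, 0.158]
contact_force: [-1.4, 4.1, 6.4]
gripper_width: 0.228
grasp_force: 32.9
```

```bash
python3 - <<'E'
from h import *
gt(0,.1215,.018)
E
```

```text
27.0 F tool [ 2.3  5.4 -4.9] tip loc [ 1.2  2.6 21.9]
shift mm [  1.1 118.8   4.5] rot [0.28 0.24 0.09] shift in T [  1.2 118.8   3.9]
```

Gripped at 19.4 mm. Sliding up-slope.

Emit:
drive_tool(
  increments=[
    {"claw": 0.01, "dx": 0, "dy": 0.005, "dz": 0, "wx": 0, "wy": 0, "wz": 0},
    {"claw": 0.01, "dx": 0, "dy": 0.01, "dz": 0, "wx": 0, "wy": 0, "wz": 0},
    {"claw": 0.01, "dx": 0, "dy": 0.01, "dz": 0, "wx": 0, "wy": 0, "wz": 0},
    {"claw": 0.01, "dx": 0, "dy": 0.01, "dz": 0, "wx": 0, "wy": 0, "wz": 0},
    {"claw": 0.01, "dx": 0, "dy": 0.01, "dz": 0, "wx": 0, "wy": 0, "wz": 0},
    {"claw": 0.01, "dx": 0, "dy": 0, "dz": 0, "wx": 0, "wy": 0, "wz": 0},
  ],
)

```text
t: 27.75
eef_pos: [0.4355, -0.0278, 0.1388]
tool_rot: [0.02, 0.111, 0.981, 0.157]
contact_force: [1.0, -0.4, 3.4]
gripper_width: 0.231
grasp_force: 32.6
```

```bash
python3 - <<'E'
from h import *
gt(0,.1225,.022)
E
```

```text
27.75 F tool [-1.1  0.9 -3.3] tip loc [ 1.4 47.2 21.9]
shift mm [ 1.3 75.3  0.2] rot [0.21 0.28 0.1 ] shift in T [ 1.5 75.3 -0.1]
```

Moving freely. Continuing to the stop.

Emit:
drive_tool(
  increments=[
    {"claw": 0.01, "dx": 0, "dy": 0.01, "dz": 0, "wx": 0, "wy": 0, "wz": 0},
    {"claw": 0.01, "dx": 0, "dy": 0.012, "dz": 0, "wx": 0, "wy": 0, "wz": 0},
    {"claw": 0.01, "dx": 0, "dy": 0.012, "dz": 0, "wx": 0, "wy": 0, "wz": 0},
    {"claw": 0.01, "dx": 0, "dy": 0.012, "dz": 0, "wx": 0, "wy": 0, "wz": 0},
    {"claw": 0.01, "dx": 0, "dy": 0.012, "dz": 0, "wx": 0, "wy": 0, "wz": 0},
    {"claw": 0.01, "dx": 0, "dy": 0.01, "dz": 0, "wx": 0, "wy": 0, "wz": 0},
    {"claw": 0.01, "dx": 0, "dy": 0.004, "dz": 0, "wx": 0, "wy": 0, "wz": 0},
    {"claw": 0.01, "dx": 0, "dy": 0.002, "dz": 0, "wx": 0, "wy": 0, "wz": 0},
    {"claw": 0.01, "dx": 0, "dy": 0, "dz": 0, "wx": 0, "wy": 0, "wz": 0},
  ],
)

```text
t: 28.88
eef_pos: [0.4515, 0.0397, 0.1614]
tool_rot: [0.021, 0.112, 0.981, 0.156]
contact_force: [5.0, -2.9, -3.0]
gripper_width: 0.228
grasp_force: 31.7
```

```bash
python3 - <<'E'
from h import *
gt(0,.1225,.022)
E
```

```text
28.88 F tool [-5.5 -2.5  2.3] tip loc [  1.8 120.   22. ]
shift mm [ 1.8  2.4 -0. ] rot [0.15 0.34 0.04] shift in T [ 1.8  2.4 -0. ]
```

Emit:
drive_tool(
  increments=[
    {"claw": 0.01, "dx": 0, "dy": 0.002, "dz": 0, "wx": 0, "wy": 0, "wz": 0},
    {"claw": 0.01, "dx": 0, "dy": 0.002, "dz": 0, "wx": 0, "wy": 0, "wz": 0},
    {"claw": 0.01, "dx": 0, "dy": 0, "dz": 0, "wx": 0, "wy": 0, "wz": 0},
    {"claw": 0.01, "dx": 0, "dy": 0, "dz": 0, "wx": 0, "wy": 0, "wz": 0},
  ],
)

```text
t: 29.38
eef_pos: [0.4521, 0.0421, 0.1622]
tool_rot: [0.021, 0.112, 0.981, 0.156]
contact_force: [4.0, -7.0, -4.1]
gripper_width: 0.228
grasp_force: 31.8
```

```bash
python3 - <<'E'
from h import *
gt(0,.1225,.022)
E
```

```text
29.38 F tool [-5.5 -6.9  2.1] tip loc [  1.8 122.7  21.9]
shift mm [ 1.8 -0.3 -0.1] rot [ 0.08  0.35 -0.02] shift in T [ 1.8 -0.3 -0.1]
```

At the top stop, after 120 mm of travel. Releasing and retreating.

Emit:
drive_tool(
  increments=[
    {"claw": 0.01, "dx": 0, "dy": 0.001, "dz": 0, "wx": 0, "wy": 0, "wz": 0},
    {"claw": 0.01, "dx": 0, "dy": 0, "dz": 0, "wx": 0, "wy": 0, "wz": 0},
    {"claw": 0.085, "dx": 0, "dy": 0, "dz": 0, "wx": 0, "wy": 0, "wz": 0},
    {"claw": 0.085, "dx": 0, "dy": 0, "dz": 0, "wx": 0, "wy": 0, "wz": 0},
    {"claw": 0.085, "dx": 0, "dy": 0, "dz": 0, "wx": 0, "wy": 0, "wz": 0},
    {"claw": 0.085, "dx": 0, "dy": 0, "dz": 0, "wx": 0, "wy": 0, "wz": 0},
    {"claw": 0.085, "dx": 0, "dy": 0, "dz": -0.02, "wx": 0, "wy": 0, "wz": 0},
    {"claw": 0.085, "dx": 0, "dy": 0, "dz": -0.04, "wx": 0, "wy": 0, "wz": 0},
    {"claw": 0.085, "dx": 0, "dy": 0, "dz": -0.05, "wx": 0, "wy": 0, "wz": 0},
    {"claw": 0.085, "dx": 0.06, "dy": 0, "dz": -0.01, "wx": 0, "wy": 0, "wz": 0},
    {"claw": 0.085, "dx": 0.06, "dy": 0, "dz": 0, "wx": 0, "wy": 0, "wz": 0},
    {"claw": 0.085, "dx": 0, "dy": 0, "dz": 0, "wx": 0, "wy": 0, "wz": 0},
  ],
)

```text
t: 30.88
eef_pos: [0.3222, 0.0359, 0.2761]
tool_rot: [0.02, 0.111, 0.981, 0.157]
contact_force: [1.1, -0.2, -0.0]
gripper_width: 0.994
grasp_force: 0.0
```

```bash
python3 - <<'E'
from h import *
gt(0,.12,.1);red();red("top")
for n in("side","top"):
    p,d=read_camera(n);Q=loc(cloud(n,d));hsv=cv2.cvtColor(p,cv2.COLOR_RGB2HSV)
    m=(hsv[...,0]>3)&(hsv[...,0]<20)&(hsv[...,1]>130);m&=(abs(Q[...,1]-.12)<.06)&(Q[...,0]>.01)&(Q[...,0]<.075)&(Q[...,2]>-.02)
    v,u=np.argwhere(m).T
    if len(u):
        o,r=ray(n,u.mean(),v.mean());t=((glob(0,0,.010)-o)@N)/(r@N);print(n,len(u),"tab",loc(o+t*r).round(4))
a=read_camera("side")[0];cv2.imwrite("pics/end.png",a[:,:,::-1])
E
```

```text
30.88 F tool [-1.1  0.1  0. ] tip loc [-123.4  124.4  141.2]
shift mm [-123.2   -4.8   41.6] rot [0.18 0.21 0.14] shift in T [-123.3   -4.4   41.2]
side red 321.69 238.44 277
top red 356.99 216.03 407
side 24 tab [0.0439 0.1226 0.01  ]
top 66 tab [0.0446 0.1215 0.01  ]
```

View pics/end.png

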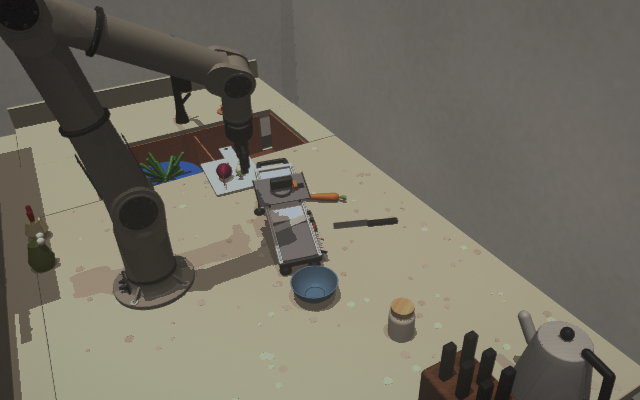

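The guard is at the top (tab s went from 0.002 to 0.122 in both views). The pointer is at the 4 mm mark (side 238.4), the lock is free, and the bystanders are in place. Handing in.

```bash
python3 -c "
from station import *
print(hand_in())"
```

```text
the job is handed in; nothing more can be done
None
```

The job is handed in at about 31 s: the camera checks put the wheel at 4 mm (about 0.1 mm off), the lock slide about 14 mm over, and the guard released at its top stop after 120 mm of travel; no verdict came back.

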